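Stock the plant case, hang its lift-off door and bring the grow lamp back

ROBOT

A 7-joint arm with a two-finger parallel gripper is mounted at the origin on the work surface. World frame = base frame: x ahead of the robot, y to its left, z up, the work surface at z = 0. Lengths are in mm, angles in rad, forces in N, time in s.
With the tool pointing down it reaches from about 400 to 900 mm from the base axis. Payload 5.6 kg.
Tool frame: the origin (TCP) lies midway between the tips of the shut fingers; the grasp point (between the pads) lies 19 mm behind it; z points along the fingers, y is the direction in which the jaws open and shut (so a half turn about z gives the same grasp; the last joint's range is limited). The gripper opens to 92 mm and grips with 3 to 60 N. Pads are 20 mm wide; open, the fingers measure 128 mm over their backs; the gripper's body (75 mm by 189 mm) begins 69 mm behind the grasp point.
Start: joints at [1.257, 0.468, -0.012, 1.603, 0.006, 1.071, -0.056], TCP at [173.834, -626.331, 214.592] pointing down, gripper open.
Joint ranges: [-2.53, 2.53], [-0.31, 2.02], [-1.57, 1.55], [0.28, 2.44], [-1.29, 4.43], [0.15, 1.84], [-2.92, 2.92]. Speed limits (rad/s): [2.57, 2.57, 3.14, 3.14, 3.14, 3.14, 3.14].

INTERFACE

Orientations are given as a rotation vector (axis times angle).
In Python, from workcell import sensors, vision, ticket gives the robot as it stands. The module is installed in compiled form; this text tells all that it offers.
- The arm moves only by the tool carry_out, never from a script. Its argument "moves" is a list of rows, each an object of numbers: "jaw": the finger opening in m, from 0 to 0.0919; "dx", "dy", "dz": the shift along the world's x, y, z in m; "ax", "ay", "az": the turn, a rotation vector about the world's x, y, z in rad. In form: [{"jaw": .., "dx": .., "dy": .., "dz": .., "ax": .., "ay": .., "az": ..}, ...]. A call has 1 to 20 rows; each row shifts and turns the commanded pose from where the row before left it; what a row does not reach is not made up. A row lasts 1/10 s, in which the tool goes at most 50 mm and 8.59 degrees, less where a joint would pass 70% of its speed; a pose out of reach is approached as far as the arm can. A call is refused whole if a number of a shift passes 0.05 or a number of a turn 0.15, either way. A call with a gripper value outside its range is refused whole. The fingers move at their own pace and stop on an object; the grip force is fixed at half the most. Time passes only in rows, so rows that do not move let the fingers close. It gives the time, the measured TCP pose, the force and the opening at its end, in the units of the state.
- sensors.get_state(): the state, without advancing time (a new reading comes with each control period).
- vision.read_camera(name): name is "scene" or "top" or "wrist"; returns a dict with "pixels" (384x512x3 uint8, blue, green, red), "z_map" (384x512 float32, mm along the optical axis (not along the pixel's ray), 0 where there is no reading), "fov_y" (degrees; the focal length in pixels is half the picture's height over the tangent of half this angle, whatever the lens; pixels are square), "cx", "cy" (the principal point, pixels), "R" (3x3) and "t" (3): a world point X has camera coordinates R X + t. Camera axes: x right, y down, z forward; pixel columns grow to the right and rows downward; lengths in mm; the calibration is good to about 2 mm. The wrist camera is an equidistant fisheye: a pixel r from the principal point sees the ray r / f radians off the axis. A picture is of the moment at which its call begins.
- ticket.finish_job(): hands the job in, once; it reports no verdict.
The state is a dict: "t": time; "qpos": joint angles; "joint_velocities": joint speeds; "joint_efforts": joint torques, N m; "tcp_pos": TCP position; "tcp_rot": TCP orientation; "force": force on the tool from outside, world axes, zero at the start; "moment": the same for the moment, N m; "width": finger opening in mm.
Only numpy, scipy, OpenCV 4.12 (cv2) and the standard library are available. Lean on these libraries where they do the work, as an engineer would, in place of code of your own. Each camera call takes 0.05 s, during which the arm holds its last target.

TASK

Swing the grow lamp well clear of the plant case, stand every potted cactus upright on the deck inside it (its top is open), and hang the loose glass door on the case's two hinge pins and swing it shut. Only then swing the lamp back so that its head is centred over the case. Set things down gently and leave everything else on the desk where it is.

Things in the scene. Friction and masses are not known exactly. Their poses are not given: they have to be found in the camera images.
- case: Fixed plant case: glass box in dark wood framing, 240 x 240 mm, rims 150 mm high, OPEN TOP. Origin: centre of its underside; z up. Its open front faces its -x; the hinge pins are at the front corner on its +y side. A front head rail (140-150 mm high, out to x = -138 mm, y from -120 to 100) lies over the shut door, so the door cannot be lowered on shut: hang it standing open.
- case_mid (a point): Centre of the slatted deck inside the case, on its surface, 60 mm above the desk. Clear deck: x -109 to +112, y -112 to +112 mm in the case's frame, with a board 34 mm high along its front edge; the glass walls round the other sides rise 90 mm above it.
- pin_low (a point): Foot of the lower hinge pintle, on top of its brass bracket (round, radius 9 mm, 6 mm thick); case frame x -128, y 128, z 30 mm. The pintle is an upright pin, 8 mm diameter, 20 mm tall above this point, its top 9 mm tapered to a 2.4 mm tip.
- pin_high (a point): Foot of the upper pintle, same pin and bracket, 73 mm straight above pin_low. Both stand on one vertical line, so the door's lower eye must come in sideways, under the upper bracket: with the door 21 to 45 mm above its hung height both eyes pass clear over the pin tips; then lower it straight down.
- case_jamb (a point): Where the point door_edge lies when the door hangs shut (case frame x -128, y -108, z 73 mm). The shut door lies flat before the front, 3 mm off the front posts, which stop it.
- door: Loose lift-off door, 0.28 kg, wood frame and glass: 223 wide, 10 thick, 117 mm high; starts upright in the rack. Origin on its hinge axis, level with its underside; x to the free edge (panel x 13 to 236 mm), z up, y thickness; -y is outside, with a knob (14 mm wide, 14 mm out, x 226, z 58). Shut: its x points along the case's -y. It opens towards the case's -x, swings freely, sags about 2 degrees.
- eye_low (a point): Centre of the lower face of the door's lower eye, a brass ring on the hinge axis (bore 10.4, outside 18, height 12 mm; door frame z 15 mm). Hung, it rests on the bracket at pin_low and the door's underside is 15 mm above the desk.
- eye_high (a point): Centre of the lower face of the door's upper eye, the same ring (door frame z 88 mm). Hung, it coincides with pin_high.
- door_edge (a point): Middle of the door's free edge (door frame 236, 0, 58 mm).
- door_top (a point): On the door's top edge, above its centre of mass (door frame 122, 0, 117 mm): the place to grip it from above, across its 10 mm thickness.
- rack: Fixed wooden letter rack, 150 mm long in x. Origin: centre of the door slot, on the desk. The door stands in this slot (along x, 15 mm wide) on a floor 10 mm above the desk, between boards 55 mm high; the slots on the -y side hold papers up to 80 mm high.
- lamp_arm (a joint): Swing of the grow lamp's arm about its upright pole, rad, -0.5 to 1.5. Near 0 the head hangs over the case; growing values swing it clockwise seen from above, off the case towards the robot's left. It stays where it is left (0.12 N m of friction).
- lamp_pivot (a point): On the lamp's pole axis, 249 mm above the desk, at the height of the level arm (12 mm thick). Pole 16 mm thick; the heavy base does not move.
- lamp_knob (a point): Top of the steel knob (upright cylinder, 20 mm diameter, 34 mm tall, top 292 mm above the desk) at the centre of the lamp head, 237 mm from the pole; the head is a disc, 110 mm diameter, 238 to 258 mm above the desk. Grip the knob to swing the lamp.
- pot_ball: Terracotta pot (0.16 kg) with a round ball cactus (42 mm wide); may be absent. Pot 52 mm high, with a straight collar of 58 mm diameter over its top 20 mm and a foot of 52 mm; the plant rises up to 38 mm above the rim. Origin: centre of the underside; z up.
- pot_column: Terracotta pot (0.16 kg) with a single column cactus (23 mm wide); may be absent. Pot 52 mm high, with a straight collar of 58 mm diameter over its top 20 mm and a foot of 52 mm; the plant rises up to 38 mm above the rim. Origin: centre of the underside; z up.
- pot_twin: Terracotta pot (0.16 kg) with a two-stemmed cactus; may be absent. Pot 52 mm high, with a straight collar of 58 mm diameter over its top 20 mm and a foot of 52 mm; the plant rises up to 38 mm above the rim. Origin: centre of the underside; z up.
- pot_rosette: Terracotta pot (0.16 kg) with a low leaf rosette (up to 24 mm off the axis); may be absent. Pot 52 mm high, with a straight collar of 58 mm diameter over its top 20 mm and a foot of 52 mm; the plant rises up to 38 mm above the rim. Origin: centre of the underside; z up.
- book: Bystander: closed red book, 145 x 205 x 26 mm. Origin: centre of the underside. Not part of the job.
- glasses_case: Bystander: dark glasses case, 160 x 60 x 40 mm. Origin: centre of the underside. Not part of the job.
- mug: Bystander: white mug, 80 mm wide, 90 mm high. Origin: centre of the underside. Not part of the job.
- mister: Bystander: amber bottle, 60 mm wide, 160 mm high. Origin: centre of the underside. Not part of the job.
- saucers: Bystander: stack of terracotta saucers, 84 mm wide, 18 mm high. Origin: centre of the underside. Not part of the job.

How it is judged:
By the outcome, as a careful person would: the job done as asked, in the order asked, and still so for the second after the job is handed in, with the robot touching nothing.
Of pot_ball, pot_column, pot_twin, pot_rosette only 2 to 4 are there at a start; the rules pass over those that are not, and their reading is None.
At some moment in a run one of pot_ball, pot_column, pot_twin, pot_rosette may be knocked a few centimetres aside while the robot is not near it.
It also fails if it takes over 210 s, if anything falls off the work surface, if the arm or the gripper's body presses on something with over 40 N, if the wrist force passes 120 N, or if a joint passes its speed limit or range.

## Working session

There is one attempt and no reset: what is moved stays moved. The work goes in short steps, Python scripts to look and compute and a tool call to move; the robot and the scene stay as the last step left them, time stands still between calls to the robot, and variables do not carry over. Pictures are saved under pics/ and viewed, and the job is handed in when it is done.

Besides the shell and the picture viewer there is one more tool, called in YAML: its name, and indented under it one key for each argument. carry_out: Moves the arm, as the interface text tells. Its arguments: {"type":"object","properties":{"moves":{"type":"array"}},"required":["moves"]}

```bash
mkdir -p pics
cat > h.py <<'E'
import numpy as np,cv2
from workcell import sensors,vision,ticket
def cam(n,save=None):
    c=vision.read_camera(n)
    np.savez('last_%s.npz'%n,**{k:np.array(v) for k,v in c.items()})
    if save: cv2.imwrite('pics/'+save,c['pixels'])
    return c
def load(n): 
    d=np.load('last_%s.npz'%n); return {k:d[k] for k in d.files}
def crop(n,x0,y0,x1,y1,s,save):
    c=load(n); im=c['pixels'][y0:y1,x0:x1]
    cv2.imwrite('pics/'+save,cv2.resize(im,None,fx=s,fy=s,interpolation=cv2.INTER_CUBIC))
def f(c): return 192/np.tan(np.radians(float(c['fov_y']))/2)
def ray(c,u,v,fish=False):
    F=f(c);x=u-c['cx'];y=v-c['cy']
    if fish:
        r=np.hypot(x,y);th=r/F;d=np.array([np.sin(th)*x/max(r,1e-9),np.sin(th)*y/max(r,1e-9),np.cos(th)])
    else: d=np.array([x/F,y/F,1.])
    R=c['R'];return -R.T@c['t'],R.T@d
def atz(c,u,v,z,fish=False):
    o,d=ray(c,u,v,fish);return o+d*(z-o[2])/d[2]
def pt(c,u,v,fish=False):
    z=float(c['z_map'][int(round(v)),int(round(u))]);o,d=ray(c,u,v,fish)
    return o+d*z/(c['R']@d)[2]
def proj(c,X):
    p=c['R']@np.array(X,float)+c['t'];return f(c)*p[0]/p[2]+c['cx'],f(c)*p[1]/p[2]+c['cy']
def cloud(c,fish=False):
    v,u=np.mgrid[0:384,0:512];F=f(c);x=u-c['cx'];y=v-c['cy'];z=c['z_map'].astype(float)
    if fish:
        r=np.hypot(x,y)+1e-9;th=r/F;k=np.tan(th)/r;P=np.stack([x*k*z,y*k*z,z],-1)
    else: P=np.stack([x/F*z,y/F*z,z],-1)
    return (P-c['t'])@c['R']
E
python3 - <<'E'
from h import *
for n in ['scene','top','wrist']:
    c=cam(n,n+'0.png');print(n,c['fov_y'],c['cx'],c['cy'],-c['R'].T@c['t'],c['R'].round(3).tolist())
print(sensors.get_state())
for n in ['scene','top']: crop(n,0,0,512,384,1.56,n+'0b.png')
E
```

```text
scene 52.63408784881437 250.85633457919553 195.17458720540438 [1210.53686076 -546.85625145 1010.89686923] [[0.652, 0.758, 0.008], [0.519, -0.439, -0.733], [-0.552, 0.482, -0.68]]
top 46.07959390296733 253.99351314615106 199.96649221465032 [ 288.20710962    9.88747056 1483.01813258] [[-0.006, -1.0, -0.019], [-0.982, 0.01, -0.19], [0.19, 0.017, -0.982]]
wrist 65.70646984690485 260.0156838614407 190.1198390568498 [ 253.2312322  -604.27689867  383.91540109] [[0.267, -0.964, -0.001], [-0.922, -0.256, 0.291], [-0.281, -0.077, -0.957]]
{'t': 0.15, 'qpos': array([ 1.25696756,  0.46820798, -0.01161946,  1.60334519,  0.0060122 ,
        1.07137577, -0.05630742]), 'joint_velocities': array([ 1.48144357e-05, -2.37023680e-03, -6.55514595e-04, -1.78874081e-03,
       -6.89869631e-04, -4.11095760e-04,  1.24258068e-03]), 'joint_efforts': array([ 1.35573409e-03, -5.20949864e+01, -1.20389555e-02, -2.43975914e+01,
       -5.65927173e-02,  1.52456149e-02,  9.08016113e-05]), 'tcp_pos': array([ 173.73209601, -625.9279134 ,  213.86538568]), 'tcp_rot': array([-3.11158360e+00, -4.23865030e-01,  4.36362637e-04]), 'force': array([-0.64355013, -0.53868782,  0.29744049]), 'moment': array([ 0.04509986,  0.04673703, -0.02733925]), 'width': 91.74213636507683}
```

View pics/scene0b.png

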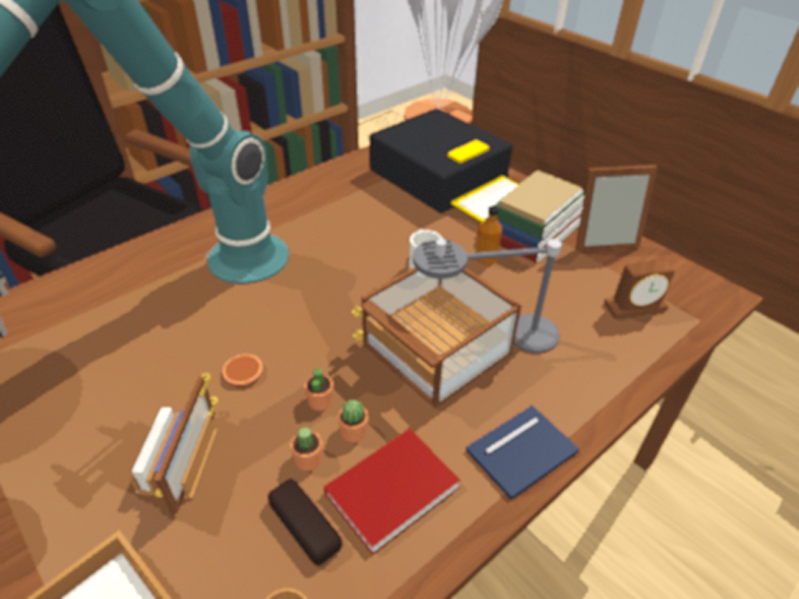

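View pics/top0b.png

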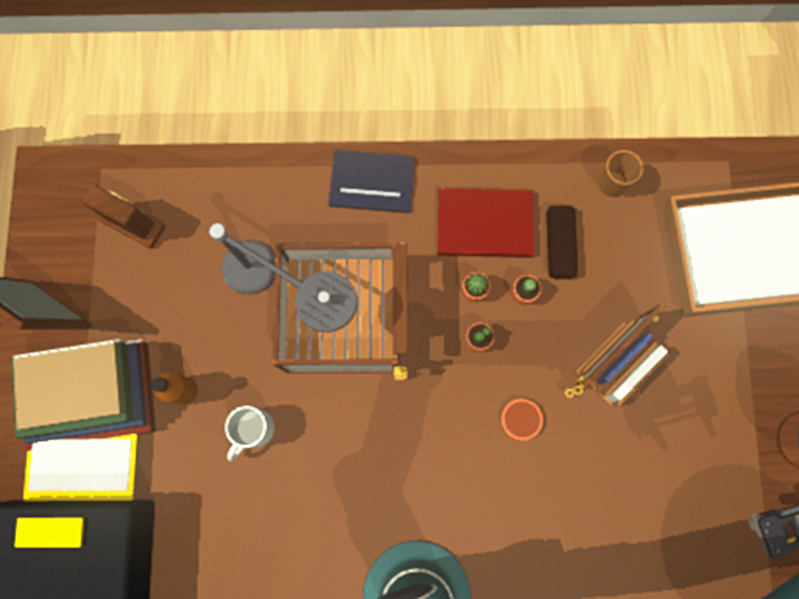

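View pics/wrist0.png

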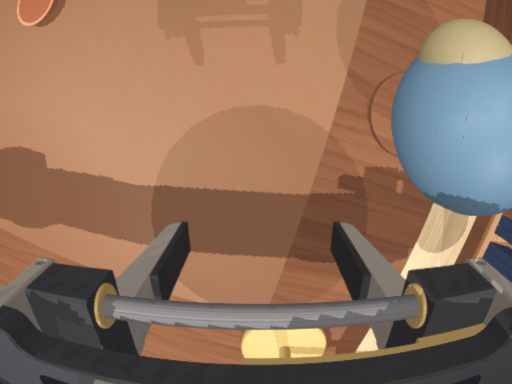

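Run:
```python
from h import *
crop('top',165,140,285,250,6,'t_case.png')
crop('top',280,160,440,280,5,'t_pots.png')
crop('scene',80,140,360,320,2.8,'s_a.png')
c=load('top')
for n,(u,v) in dict(knob=(324/1.5625,297/1.5625),pivot=(218/1.5625,231/1.5625),ball=(476/1.5625,285/1.5625),col=(527/1.5625,287/1.5625),twin=(481/1.5625,335/1.5625),sau=(522/1.5625,419/1.5625)).items(): print(n,pt(c,u,v).round(1))
```

```text
knob [546.7 156.4 294.7]
pivot [676.5 353.1 267.5]
ball [ 613.9 -126.5   85.8]
col [ 608.1 -229.    88.3]
twin [ 510.7 -133.4   88.6]
sau [ 346.9 -218.9   21.5]
```

View pics/t_case.png

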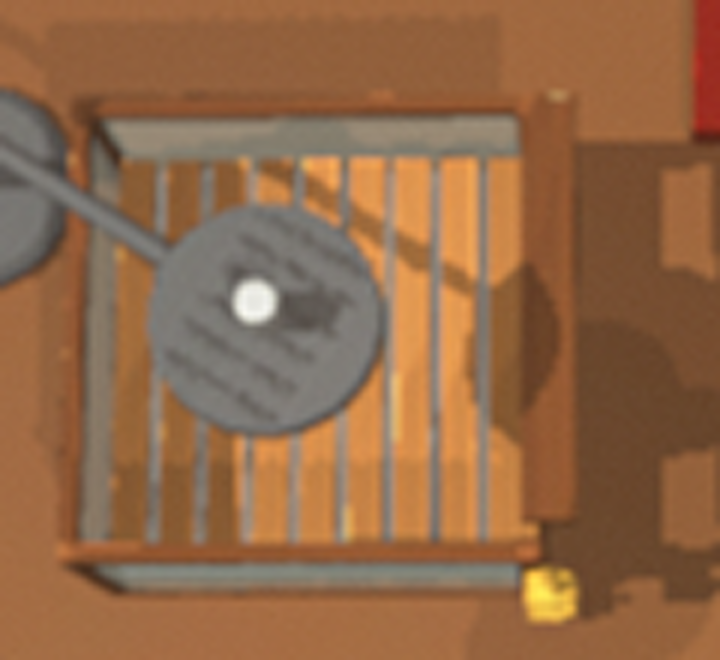

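View pics/t_pots.png

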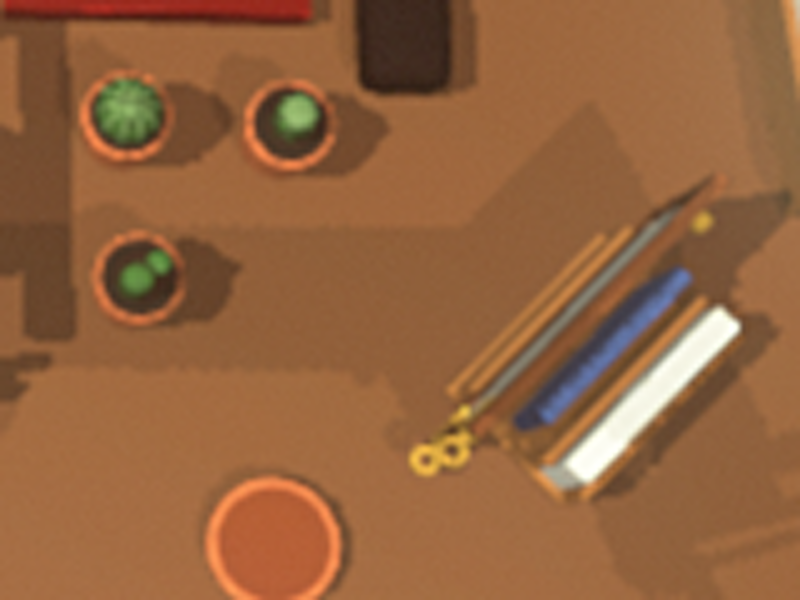

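View pics/s_a.png

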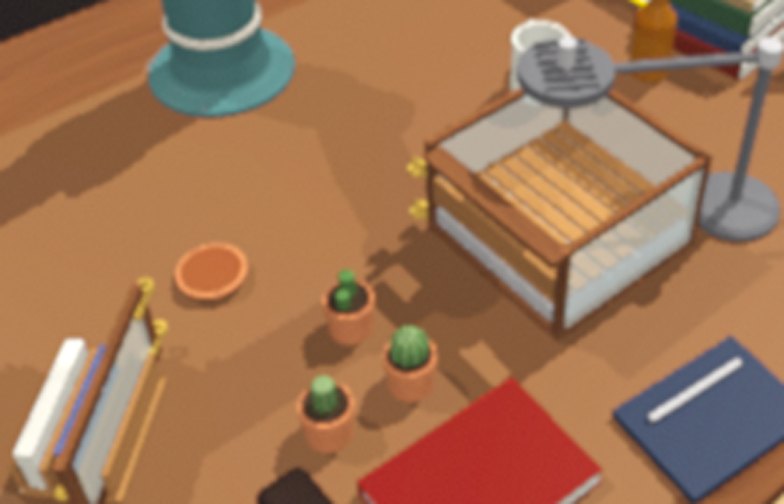

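Run:
```python
from h import *
for n in ['top','scene']:
    c=load(n);P=cloud(c);z=P[...,2];m=(z>143)&(z<156)&(P[...,0]>380)&(P[...,0]<720)&(P[...,1]>-50)&(P[...,1]<330)&(c['z_map']>0)
    q=P[m][:,:2].astype(np.float32);print(n,len(q),q.min(0),q.max(0),np.median(P[m][:,2]))
    print(cv2.minAreaRect(q))
    b=c['pixels'].astype(int);y=(b[...,2]>170)&(b[...,1]>120)&(b[...,0]<100)
    y&=(P[...,1]<60)&(P[...,1]>-10)&(P[...,0]<500)&(P[...,0]>380)&(z>5)
    print('brass',P[y].round(0).tolist()[:60:2])
```

```text
top 1410 [447.25607   15.074345] [688.95917 273.8297 ] 150.85805803969657
((568.214111328125, 144.42190551757812), (258.7254333496094, 241.45130920410156), 89.78874969482422)
brass [[499.0, 57.0, 63.0], [498.0, 48.0, 64.0], [496.0, 54.0, 62.0], [496.0, 48.0, 61.0], [492.0, 54.0, 61.0], [492.0, 48.0, 62.0], [489.0, 54.0, 62.0], [490.0, 48.0, 58.0], [486.0, 54.0, 63.0], [485.0, 48.0, 66.0], [482.0, 54.0, 70.0], [483.0, 48.0, 60.0], [480.0, 55.0, 56.0], [479.0, 48.0, 65.0], [477.0, 54.0, 59.0], [476.0, 48.0, 62.0], [473.0, 58.0, 60.0], [473.0, 51.0, 60.0], [469.0, 41.0, 94.0], [471.0, 58.0, 57.0], [471.0, 51.0, 57.0], [446.0, 35.0, 105.0], [446.0, 29.0, 104.0], [446.0, 19.0, 104.0], [443.0, 38.0, 104.0], [442.0, 32.0, 113.0], [440.0, 25.0, 125.0], [443.0, 19.0, 104.0], [440.0, 38.0, 105.0], [438.0, 32.0, 116.0]]
scene 989 [446.47348    9.548156] [689.5088  272.00833] 148.81976810022599
((568.3741455078125, 140.8740234375), (261.9077453613281, 243.01535034179688), 89.71385955810547)
brass [[448.0, 40.0, 148.0], [442.0, 22.0, 122.0], [443.0, 21.0, 119.0], [433.0, 37.0, 102.0], [439.0, 20.0, 113.0], [442.0, 26.0, 111.0], [468.0, 15.0, 136.0], [440.0, 19.0, 109.0], [438.0, 29.0, 102.0], [434.0, 15.0, 103.0], [439.0, 20.0, 103.0], [443.0, 29.0, 100.0], [444.0, 16.0, 104.0], [448.0, 21.0, 104.0], [443.0, 16.0, 99.0], [448.0, 21.0, 100.0], [461.0, 40.0, 93.0], [467.0, 40.0, 92.0], [470.0, 38.0, 92.0], [454.0, 60.0, 65.0], [479.0, 39.0, 92.0], [483.0, 41.0, 90.0], [490.0, 35.0, 94.0], [492.0, 42.0, 91.0], [496.0, 38.0, 91.0], [438.0, 22.0, 48.0], [443.0, 23.0, 46.0], [452.0, 29.0, 50.0], [443.0, 22.0, 42.0], [437.0, 36.0, 28.0]]
```

carry_out:
  moves:
    - {"dz":0.037}
    - {"dz":0.037}
    - {"dz":0.037}
    - {"dx":0.017,"dy":0.0355,"az":0.0705}
    - {"dx":0.017,"dy":0.0355,"az":0.0705}
    - {"dx":0.017,"dy":0.0355,"az":0.0705}
    - {"dx":0.017,"dy":0.0355,"az":0.0705}
    - {"dx":0.017,"dy":0.0355,"az":0.0705}
    - {"dx":0.017,"dy":0.0355,"az":0.0705}
    - {"dx":0.017,"dy":0.0355,"az":0.0705}
    - {"dx":0.017,"dy":0.0355,"az":0.0705}
    - {"dx":0.017,"dy":0.0355,"az":0.0705}
    - {"dx":0.017,"dy":0.0355,"az":0.0705}
    - {"dx":0.017,"dy":0.0355,"az":0.0705}
    - {"dx":0.017,"dy":0.0355,"az":0.0705}
    - {"dx":0.017,"dy":0.0355,"az":0.0705}
    - {"dx":0.017,"dy":0.0355,"az":0.0705}
    - {"dx":0.017,"dy":0.0355,"az":0.0705}
    - {"dx":0.017,"dy":0.0355,"az":0.0705}
    - {"dx":0.017,"dy":0.0355,"az":0.0705}

```text
validation failed for argument at $.mo...
```

```bash
cat >> h.py <<'E'
from scipy.spatial.transform import Rotation as Ro
def st():
    s=sensors.get_state();R=Ro.from_rotvec(s['tcp_rot']).as_matrix()
    print('t',round(s['t'],2),'tcp',s['tcp_pos'].round(1),'yaxis deg',round(np.degrees(np.arctan2(R[1,1],R[0,1])),1),'zax',R[:,2].round(3),'q',s['qpos'].round(2),'F',s['force'].round(1),'w',round(s['width'],1));return s
E
python3 - <<'E'
from h import *
st()
c=load('top')
print(atz(c,165+254/6,140+301/6,292), atz(c,218/1.5625,231/1.5625,267))
E
```

```text
t 0.15 tcp [ 173.7 -625.9  213.9] yaxis deg -74.5 zax [-0.     0.001 -1.   ] q [ 1.26  0.47 -0.01  1.6   0.01  1.07 -0.06] F [-0.6 -0.5  0.3] w 91.7
[547.08597486 156.8504292  292.        ] [676.6195495  353.27436499 267.        ]
```

carry_out:
  moves:
    - {"jaw":0.0919,"dx":0,"dy":0,"dz":0.037,"ax":0,"ay":0,"az":0}
    - {"jaw":0.0919,"dx":0,"dy":0,"dz":0.037,"ax":0,"ay":0,"az":0}
    - {"jaw":0.0919,"dx":0,"dy":0,"dz":0.037,"ax":0,"ay":0,"az":0}
    - {"jaw":0.0919,"dx":0.02,"dy":0.042,"dz":0,"ax":0,"ay":0,"az":0.084}
    - {"jaw":0.0919,"dx":0.02,"dy":0.042,"dz":0,"ax":0,"ay":0,"az":0.084}
    - {"jaw":0.0919,"dx":0.02,"dy":0.042,"dz":0,"ax":0,"ay":0,"az":0.084}
    - {"jaw":0.0919,"dx":0.02,"dy":0.042,"dz":0,"ax":0,"ay":0,"az":0.084}
    - {"jaw":0.0919,"dx":0.02,"dy":0.042,"dz":0,"ax":0,"ay":0,"az":0.084}
    - {"jaw":0.0919,"dx":0.02,"dy":0.042,"dz":0,"ax":0,"ay":0,"az":0.084}
    - {"jaw":0.0919,"dx":0.02,"dy":0.042,"dz":0,"ax":0,"ay":0,"az":0.084}
    - {"jaw":0.0919,"dx":0.02,"dy":0.042,"dz":0,"ax":0,"ay":0,"az":0.084}
    - {"jaw":0.0919,"dx":0.02,"dy":0.042,"dz":0,"ax":0,"ay":0,"az":0.084}
    - {"jaw":0.0919,"dx":0.02,"dy":0.042,"dz":0,"ax":0,"ay":0,"az":0.084}
    - {"jaw":0.0919,"dx":0.02,"dy":0.042,"dz":0,"ax":0,"ay":0,"az":0.084}
    - {"jaw":0.0919,"dx":0.02,"dy":0.042,"dz":0,"ax":0,"ay":0,"az":0.084}

```text
t: 1.65
tcp_pos: [414.1, -120.6, 325.7]
tcp_rot: [2.517, 1.878, -0.0]
force: [1.1, -0.9, -0.3]
width: 91.8
```

Run:
```python
from h import *
st()
c=cam('wrist','w1.png')
```

```text
t 1.65 tcp [ 414.1 -120.6  325.7] yaxis deg -16.6 zax [ 0.    -0.001 -1.   ] q [ 0.75  0.01 -0.54  1.93  0.01  1.2  -0.08] F [ 1.1 -0.9 -0.3] w 91.8
```

View pics/w1.png

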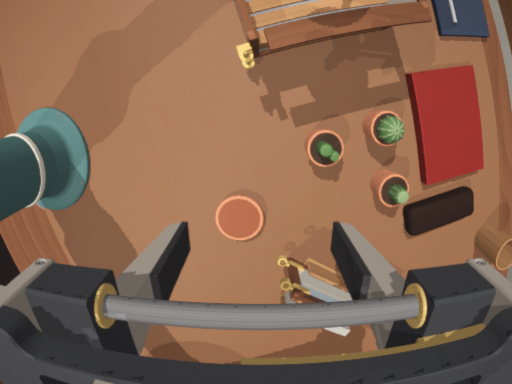

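carry_out:
  moves:
    - {"jaw":0.06,"dx":0.0166,"dy":0.0347,"dz":0,"ax":0,"ay":0,"az":0.07}
    - {"jaw":0.06,"dx":0.0166,"dy":0.0347,"dz":0,"ax":0,"ay":0,"az":0.07}
    - {"jaw":0.06,"dx":0.0166,"dy":0.0347,"dz":0,"ax":0,"ay":0,"az":0.07}
    - {"jaw":0.06,"dx":0.0166,"dy":0.0347,"dz":0,"ax":0,"ay":0,"az":0.07}
    - {"jaw":0.06,"dx":0.0166,"dy":0.0347,"dz":0,"ax":0,"ay":0,"az":0.07}
    - {"jaw":0.06,"dx":0.0166,"dy":0.0347,"dz":0,"ax":0,"ay":0,"az":0.07}
    - {"jaw":0.06,"dx":0.0166,"dy":0.0347,"dz":0,"ax":0,"ay":0,"az":0.07}
    - {"jaw":0.06,"dx":0.0166,"dy":0.0347,"dz":0,"ax":0,"ay":0,"az":0.07}
    - {"jaw":0.06,"dx":0,"dy":0,"dz":0,"ax":0,"ay":0,"az":0}

```text
t: 2.6
tcp_pos: [546.8, 160.2, 324.9]
tcp_rot: [-1.893, -2.503, -0.004]
force: [0.3, -0.5, -0.3]
width: 60.0
```

Run:
```python
from h import *
st()
c=cam('wrist','w2.png')
```

```text
t 2.6 tcp [546.8 160.2 324.9] yaxis deg 15.8 zax [-0.001  0.004 -1.   ] q [ 0.28  0.35 -0.79  1.63  0.25  1.27 -0.28] F [ 0.3 -0.5 -0.3] w 60.0
```

View pics/w2.png

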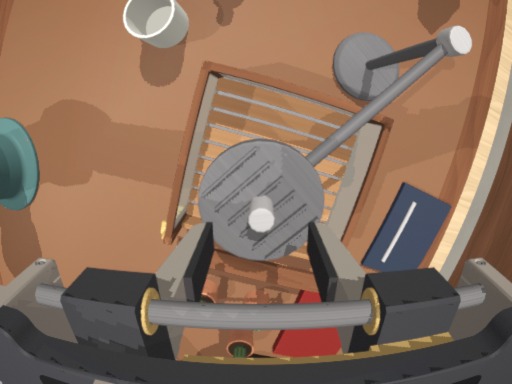

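Run:
```python
from h import *
c=load('wrist')
print(atz(c,261,220,292,True),atz(c,457,40,267,True),pt(c,457,40,True))
```

```text
[547.99883275 157.98533999 292.        ] [672.64145157 353.07332259 267.        ] [673.72572295 353.91307499 265.32504896]
```

carry_out:
  moves:
    - {"jaw":0.06,"dx":0.0005,"dy":-0.0025,"dz":-0.02,"ax":0,"ay":0,"az":0}
    - {"jaw":0.06,"dx":0,"dy":0,"dz":-0.02,"ax":0,"ay":0,"az":0}
    - {"jaw":0.06,"dx":0,"dy":0,"dz":-0.018,"ax":0,"ay":0,"az":0}
    - {"jaw":0.01,"dx":0,"dy":0,"dz":0,"ax":0,"ay":0,"az":0}
    - {"jaw":0.01,"dx":0,"dy":0,"dz":0,"ax":0,"ay":0,"az":0}
    - {"jaw":0.01,"dx":0,"dy":0,"dz":0,"ax":0,"ay":0,"az":0}
    - {"jaw":0.01,"dx":0,"dy":0,"dz":0,"ax":0,"ay":0,"az":0}

```text
t: 3.35
tcp_pos: [547.6, 152.7, 268.7]
tcp_rot: [1.905, 2.497, 0.002]
force: [0.1, 0.4, -0.7]
width: 30.4
```

Run:
```python
from h import *
s=st()
p=s['tcp_pos'][:2];c=np.array([676,353.7]);v=p-c;print(np.hypot(*v))
# final angle and chord table
N=16;tot=-1.3
prev=p
for i in range(1,N+1):
    a=tot*i/N;R=np.array([[np.cos(a),-np.sin(a)],[np.sin(a),np.cos(a)]]);q=c+R@v;print((q-prev).round(1),end=' ');prev=q
print(q)
```

```text
t 3.35 tcp [547.6 152.7 268.7] yaxis deg 15.3 zax [ 0.002  0.    -1.   ] q [ 0.27  0.39 -0.77  1.71  0.29  1.16 -0.31] F [ 0.1  0.4 -0.7] w 30.4
238.51290167474235
[-15.9  11.1] [-14.9  12.3] [-13.9  13.5] [-12.7  14.6] [-11.5  15.6] [-10.2  16.5] [-8.8 17.2] [-7.4 17.9] [-5.9 18.4] [-4.4 18.9] [-2.9 19.2] [-1.3 19.3] [ 0.3 19.4] [ 1.8 19.3] [ 3.4 19.1] [ 4.9 18.7] [447.96485477 423.61692789]
```

carry_out:
  moves:
    - {"jaw":0.01,"dx":0,"dy":0.004,"dz":0,"ax":0,"ay":0,"az":0}
    - {"jaw":0.01,"dx":0,"dy":0,"dz":0,"ax":0,"ay":0,"az":0}
    - {"jaw":0.01,"dx":0,"dy":0,"dz":0,"ax":0,"ay":0,"az":0}
    - {"jaw":0.01,"dx":0,"dy":0,"dz":0,"ax":0,"ay":0,"az":0}

```text
t: 3.75
tcp_pos: [547.4, 157.4, 268.2]
tcp_rot: [1.904, 2.498, 0.002]
force: [-1.0, 0.8, 4.2]
width: 19.4
```

carry_out:
  moves:
    - {"jaw":0.01,"dx":-0.0159,"dy":0.0111,"dz":0,"ax":0,"ay":0,"az":-0.081}
    - {"jaw":0.01,"dx":-0.0149,"dy":0.0123,"dz":0,"ax":0,"ay":0,"az":-0.081}
    - {"jaw":0.01,"dx":-0.0139,"dy":0.0135,"dz":0,"ax":0,"ay":0,"az":-0.081}
    - {"jaw":0.01,"dx":-0.0127,"dy":0.0146,"dz":0,"ax":0,"ay":0,"az":-0.081}
    - {"jaw":0.01,"dx":-0.0115,"dy":0.0156,"dz":0,"ax":0,"ay":0,"az":-0.081}

```text
t: 4.25
tcp_pos: [479.2, 225.0, 268.3]
tcp_rot: [2.371, 2.059, 0.006]
force: [4.8, 3.0, -1.2]
width: 19.0
```

carry_out:
  moves:
    - {"jaw":0.01,"dx":-0.0102,"dy":0.0165,"dz":0,"ax":0,"ay":0,"az":-0.081}
    - {"jaw":0.01,"dx":-0.0088,"dy":0.0172,"dz":0,"ax":0,"ay":0,"az":-0.081}
    - {"jaw":0.01,"dx":-0.0074,"dy":0.0179,"dz":0,"ax":0,"ay":0,"az":-0.081}
    - {"jaw":0.01,"dx":-0.0059,"dy":0.0184,"dz":0,"ax":0,"ay":0,"az":-0.081}
    - {"jaw":0.01,"dx":-0.0044,"dy":0.0189,"dz":0,"ax":0,"ay":0,"az":-0.081}
    - {"jaw":0.01,"dx":-0.0029,"dy":0.0192,"dz":0,"ax":0,"ay":0,"az":-0.081}
    - {"jaw":0.01,"dx":-0.0013,"dy":0.0193,"dz":0,"ax":0,"ay":0,"az":-0.081}
    - {"jaw":0.01,"dx":0.0003,"dy":0.0194,"dz":0,"ax":0,"ay":0,"az":-0.081}
    - {"jaw":0.01,"dx":0.0018,"dy":0.0193,"dz":0,"ax":0,"ay":0,"az":-0.081}
    - {"jaw":0.01,"dx":0.0034,"dy":0.0191,"dz":0,"ax":0,"ay":0,"az":-0.081}
    - {"jaw":0.01,"dx":0,"dy":0,"dz":0,"ax":0,"ay":0,"az":0}
    - {"jaw":0.01,"dx":0,"dy":0,"dz":0,"ax":0,"ay":0,"az":0}
    - {"jaw":0.04,"dx":0,"dy":0,"dz":0,"ax":0,"ay":0,"az":0}
    - {"jaw":0.05,"dx":0,"dy":0,"dz":0,"ax":0,"ay":0,"az":0}
    - {"jaw":0.05,"dx":0,"dy":0,"dz":0,"ax":0,"ay":0,"az":0}
    - {"jaw":0.06,"dx":0,"dy":0,"dz":0.03,"ax":0,"ay":0,"az":0}
    - {"jaw":0.06,"dx":0,"dy":0,"dz":0.03,"ax":0,"ay":0,"az":0}

```text
t: 5.95
tcp_pos: [441.9, 408.5, 327.1]
tcp_rot: [2.989, 0.964, -0.005]
force: [0.8, 0.7, 0.3]
width: 57.1
```

Run:
```python
from h import *
st()
c=cam('top');crop('top',0,0,512,384,1.56,'t2.png')
b=c['pixels'].astype(int)
for n,(u,v) in dict(ball=(305,182),col=(337,184),twin=(308,214)).items(): print(n,pt(c,u,v).round(1))
```

```text
t 5.95 tcp [441.9 408.5 327.1] yaxis deg -54.2 zax [-0.003 -0.002 -1.   ] q [-0.32  0.37 -0.63  1.56  0.23  1.29 -1.93] F [0.8 0.7 0.3] w 57.1
ball [ 615.2 -127.7   85.7]
col [ 607.4 -228.3   87.2]
twin [ 511.8 -133.8   89.9]
```

View pics/t2.png

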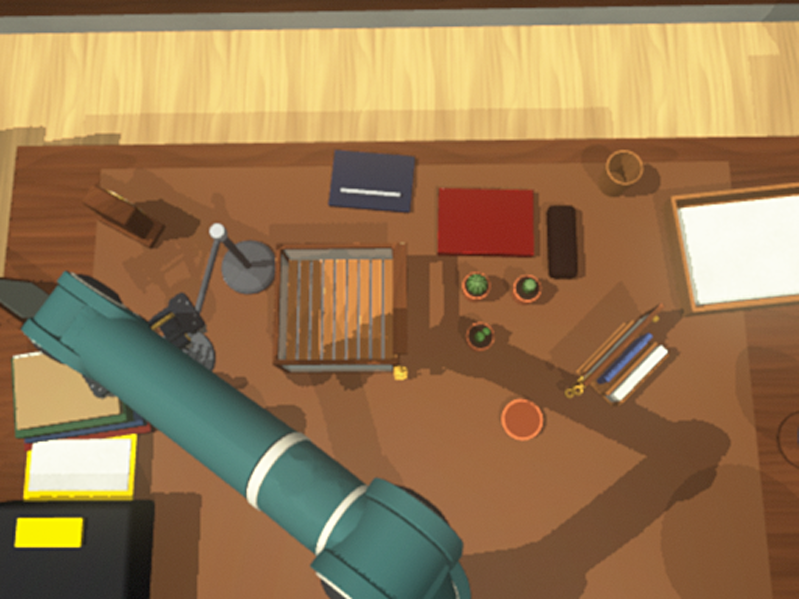

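Run:
```python
from h import *
c=load('top')
for n,(u,v) in dict(ball=(305.4,183.4),col=(338,185.2),twin=(307.8,215.8)).items(): print(n,atz(c,u,v,52).round(1))
crop('top',280,160,360,240,8,'t3.png')
s=cam('scene')
crop('scene',180,220,260,320,8,'s3.png')
# rim cloud check
for C in (c,s):
    P=cloud(C);z=P[...,2];b=C['pixels'].astype(int)
    for n,(x,y) in dict(ball=(611,-126),col=(607,-229),twin=(511,-134)).items():
        m=(np.hypot(P[...,0]-x,P[...,1]-y)<45)&(z>46)&(z<56)&(b[...,2]>b[...,1]+40)
        q=P[m][:,:2].astype(np.float32)
        if len(q)>5: print(n,len(q),cv2.minEnclosingCircle(q))
```

```text
ball [ 618.5 -132.1   52. ]
col [ 611.4 -237.3   52. ]
twin [ 512.  -136.9   52. ]
ball 57 ((622.182861328125, -129.390380859375), 29.124698638916016)
col 68 ((616.3369140625, -234.7338104248047), 29.066814422607422)
twin 71 ((515.2909545898438, -133.83908081054688), 29.177635192871094)
ball 84 ((623.593017578125, -133.09408569335938), 29.109493255615234)
col 115 ((616.4864501953125, -238.45523071289062), 28.911972045898438)
twin 95 ((516.9395141601562, -140.81509399414062), 31.50450325012207)
```

View pics/t3.png

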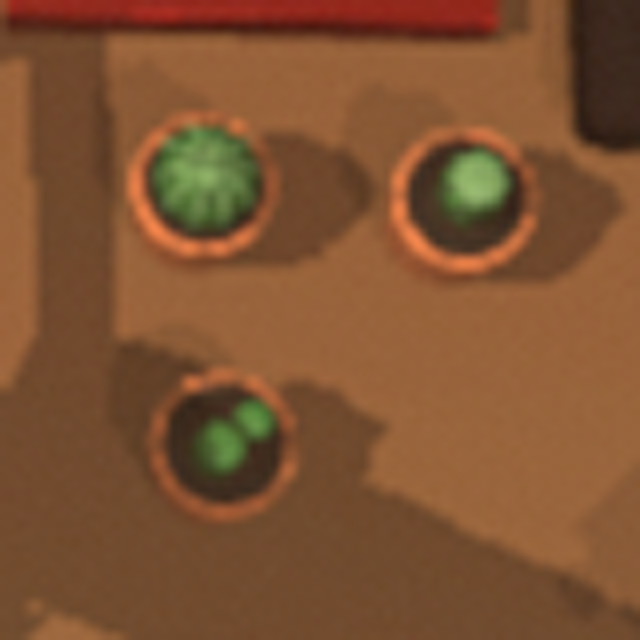

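carry_out:
  moves:
    - {"jaw":0.08,"dx":0.0053,"dy":-0.039,"dz":0,"ax":0,"ay":0,"az":-0.045}
    - {"jaw":0.08,"dx":0.0053,"dy":-0.039,"dz":0,"ax":0,"ay":0,"az":-0.045}
    - {"jaw":0.08,"dx":0.0053,"dy":-0.039,"dz":0,"ax":0,"ay":0,"az":-0.045}
    - {"jaw":0.08,"dx":0.0053,"dy":-0.039,"dz":0,"ax":0,"ay":0,"az":-0.045}
    - {"jaw":0.08,"dx":0.0053,"dy":-0.039,"dz":0,"ax":0,"ay":0,"az":-0.045}
    - {"jaw":0.08,"dx":0.0053,"dy":-0.039,"dz":0,"ax":0,"ay":0,"az":-0.045}
    - {"jaw":0.08,"dx":0.0053,"dy":-0.039,"dz":0,"ax":0,"ay":0,"az":-0.045}
    - {"jaw":0.08,"dx":0.0053,"dy":-0.039,"dz":0,"ax":0,"ay":0,"az":-0.045}
    - {"jaw":0.08,"dx":0.0053,"dy":-0.039,"dz":0,"ax":0,"ay":0,"az":-0.045}
    - {"jaw":0.08,"dx":0.0053,"dy":-0.039,"dz":0,"ax":0,"ay":0,"az":-0.045}
    - {"jaw":0.08,"dx":0.0053,"dy":-0.039,"dz":-0.02,"ax":0,"ay":0,"az":-0.045}
    - {"jaw":0.08,"dx":0.0053,"dy":-0.039,"dz":-0.04,"ax":0,"ay":0,"az":-0.045}
    - {"jaw":0.08,"dx":0.0053,"dy":-0.039,"dz":-0.04,"ax":0,"ay":0,"az":-0.045}
    - {"jaw":0.08,"dx":0.0053,"dy":-0.037,"dz":-0.04,"ax":0,"ay":0,"az":-0.043}
    - {"jaw":0.08,"dx":0,"dy":0,"dz":-0.04,"ax":0,"ay":0,"az":0}
    - {"jaw":0.08,"dx":0,"dy":0,"dz":0,"ax":0,"ay":0,"az":0}

```text
t: 7.65
tcp_pos: [510.6, -123.1, 154.3]
tcp_rot: [-3.139, 0.009, 0.018]
force: [-1.1, 1.3, -0.3]
width: 80.1
```

Run:
```python
from h import *
st()
c=cam('wrist','w3.png')
```

```text
t 7.65 tcp [ 510.6 -123.1  154.3] yaxis deg -90.3 zax [-0.012  0.003 -1.   ] q [ 0.37  0.36 -0.24  1.94  0.11  0.87 -1.5 ] F [-1.1  1.3 -0.3] w 80.1
```

View pics/w3.png

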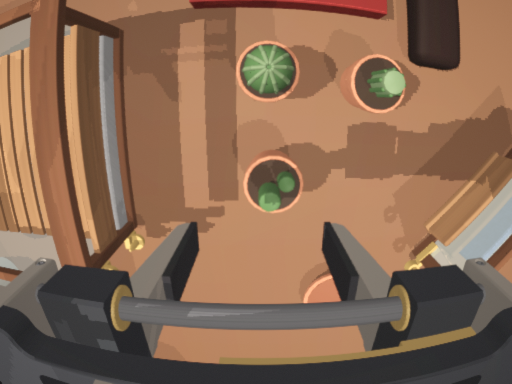

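Run:
```python
from h import *
c=load('wrist')
for n,(u,v) in dict(ball=(268,71),col=(377,84),twin=(273,184.5)).items(): print(n,atz(c,u,v,52,True).round(1))
print('book edge',atz(c,300,12,26,True),'gcase',atz(c,438,67,30,True),atz(c,410,60,20,True))
print('bracket',atz(c,136,242,100,True))
crop('wrist',180,30,440,230,3,'w3b.png')
```

```text
ball [ 620.5 -131.    52. ]
col [ 613.1 -233.8   52. ]
twin [ 514.5 -135.6   52. ]
book edge [ 685.26296369 -163.70387548   26.        ] gcase [ 641.77693122 -317.98902743   30.        ] [ 646.05600406 -286.66887691   20.        ]
bracket [475.65758428 -11.25005995 100.        ]
```

View pics/w3b.png

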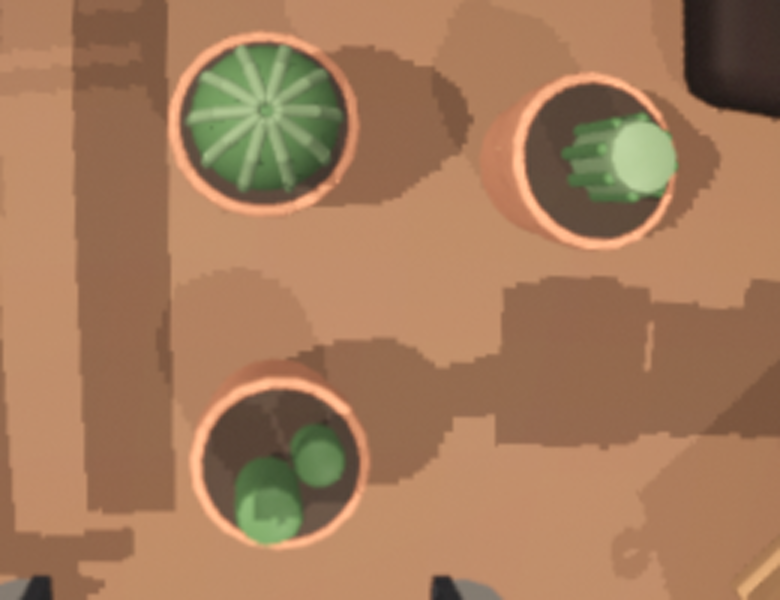

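carry_out:
  moves:
    - {"jaw":0.08,"dx":0.0045,"dy":-0.0125,"dz":-0.02,"ax":0,"ay":0,"az":0}
    - {"jaw":0.08,"dx":0,"dy":0,"dz":0,"ax":0,"ay":0,"az":0}
    - {"jaw":0.08,"dx":0,"dy":0,"dz":0,"ax":0,"ay":0,"az":0}

```text
t: 8.0
tcp_pos: [520.7, -134.8, 141.5]
tcp_rot: [-3.142, 0.005, -0.003]
force: [-0.3, 0.8, 0.4]
width: 80.1
```

carry_out:
  moves:
    - {"jaw":0.08,"dx":0,"dy":0,"dz":-0.04,"ax":0,"ay":0,"az":0}
    - {"jaw":0.08,"dx":0,"dy":0,"dz":-0.04,"ax":0,"ay":0,"az":0}
    - {"jaw":0.08,"dx":0,"dy":0,"dz":-0.031,"ax":0,"ay":0,"az":0}
    - {"jaw":0.08,"dx":0,"dy":0,"dz":0,"ax":0,"ay":0,"az":0}

```text
t: 8.4
tcp_pos: [517.9, -134.2, 27.0]
tcp_rot: [-3.14, 0.004, 0.008]
force: [0.0, 0.5, 0.3]
width: 79.9
```

carry_out:
  moves:
    - {"jaw":0.08,"dx":-0.003,"dy":-0.001,"dz":-0.003,"ax":0,"ay":0,"az":0}
    - {"jaw":0.05,"dx":0,"dy":0,"dz":0,"ax":0,"ay":0,"az":0}
    - {"jaw":0.05,"dx":0,"dy":0,"dz":0,"ax":0,"ay":0,"az":0}
    - {"jaw":0.05,"dx":0,"dy":0,"dz":0,"ax":0,"ay":0,"az":0}
    - {"jaw":0.05,"dx":0,"dy":0,"dz":0,"ax":0,"ay":0,"az":0}
    - {"jaw":0.05,"dx":0,"dy":0,"dz":0,"ax":0,"ay":0,"az":0}
    - {"jaw":0.05,"dx":0,"dy":0,"dz":0.01,"ax":0,"ay":0,"az":0}
    - {"jaw":0.05,"dx":0,"dy":0,"dz":0.02,"ax":0,"ay":0,"az":0}

```text
t: 9.2
tcp_pos: [515.6, -136.5, 55.4]
tcp_rot: [-3.141, 0.007, 0.005]
force: [-0.6, -0.8, -2.2]
width: 57.4
```

carry_out:
  moves:
    - {"jaw":0.05,"dx":0,"dy":0,"dz":0.03,"ax":0,"ay":0,"az":0}
    - {"jaw":0.05,"dx":0,"dy":0,"dz":0.04,"ax":0,"ay":0,"az":0}
    - {"jaw":0.05,"dx":0,"dy":0,"dz":0.04,"ax":0,"ay":0,"az":0}
    - {"jaw":0.05,"dx":0,"dy":0,"dz":0.04,"ax":0,"ay":0,"az":0}
    - {"jaw":0.05,"dx":0,"dy":0.02,"dz":0.02,"ax":0,"ay":0,"az":0}
    - {"jaw":0.05,"dx":0,"dy":0.03,"dz":0,"ax":0,"ay":0,"az":0}
    - {"jaw":0.05,"dx":0,"dy":0.035,"dz":0,"ax":0,"ay":0,"az":0}
    - {"jaw":0.05,"dx":0,"dy":0.035,"dz":0,"ax":0,"ay":0,"az":0}
    - {"jaw":0.05,"dx":0,"dy":0.035,"dz":0,"ax":0,"ay":0,"az":0}
    - {"jaw":0.05,"dx":0,"dy":0.035,"dz":0,"ax":0,"ay":0,"az":0}
    - {"jaw":0.05,"dx":0,"dy":0.035,"dz":0,"ax":0,"ay":0,"az":0}
    - {"jaw":0.05,"dx":0,"dy":0.035,"dz":0,"ax":0,"ay":0,"az":0}
    - {"jaw":0.05,"dx":0,"dy":0.035,"dz":0,"ax":0,"ay":0,"az":0}
    - {"jaw":0.05,"dx":0,"dy":0.025,"dz":0,"ax":0,"ay":0,"az":0}
    - {"jaw":0.05,"dx":0,"dy":0.015,"dz":0,"ax":0,"ay":0,"az":0}
    - {"jaw":0.05,"dx":0,"dy":0,"dz":0,"ax":0,"ay":0,"az":0}
    - {"jaw":0.05,"dx":0,"dy":0,"dz":0,"ax":0,"ay":0,"az":0}

```text
t: 10.9
tcp_pos: [517.0, 196.9, 225.7]
tcp_rot: [3.14, -0.008, -0.0]
force: [0.4, -0.5, -2.6]
width: 57.3
```

Run:
```python
from h import *
st()
c=cam('wrist','w4.png')
```

```text
t 10.9 tcp [517.  196.9 225.7] yaxis deg -90.3 zax [-0.    -0.001 -1.   ] q [-0.08  0.33 -0.42  1.81  0.16  1.03 -2.14] F [ 0.4 -0.5 -2.6] w 57.3
```

View pics/w4.png

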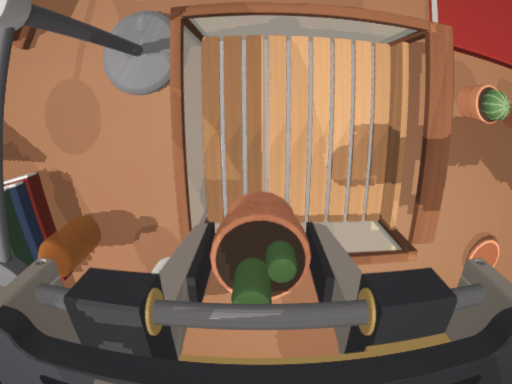

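```bash
python3 - <<'E'
from h import *
c=load('wrist');P=cloud(c,True);z=P[...,2];m=(z>144)&(z<156)&(P[...,0]>400)&(P[...,1]>-50)&(P[...,1]<320)&(P[...,0]<720)
v,u=np.mgrid[0:384,0:512]; m&=(v<270)&~((u>200)&(u<320)&(v>180))
q=P[m];print(len(q),q.min(0),q.max(0))
print('far', np.median(q[(q[:,1]>80)&(q[:,1]<220)&(q[:,0]>640)],0),q[(q[:,1]>80)&(q[:,1]<220)&(q[:,0]>640)][:,0].min())
b=q[(q[:,0]>500)&(q[:,0]<660)]
l=b[b[:,1]>200];r=b[b[:,1]<100]
print('left',l.min(0),l.max(0),'right',r.min(0),r.max(0))
E
python3 - <<'E'
from h import *
crop('wrist',160,180,420,300,3,'w4b.png')
E
```

```text
12277 [445.81016463  13.15509769 144.00288163] [687.01842109 272.50033164 152.46914085]
far [680.21755182 155.1093867  149.79180985] 675.1991454019847
left [500.02298954 261.0490438  144.00549535] [659.96376588 272.32308627 152.34616829] right [500.03297639  13.15509769 144.00288163] [659.94173032  43.30591126 152.44210612]
```

View pics/w4b.png

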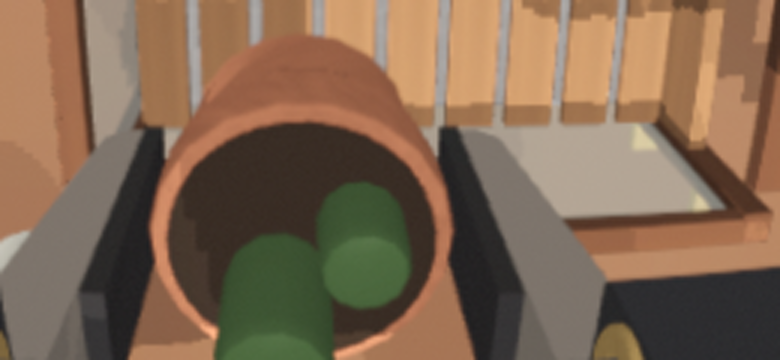

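carry_out:
  moves:
    - {"jaw":0.05,"dx":-0.006,"dy":0.006,"dz":0,"ax":0,"ay":0,"az":0}
    - {"jaw":0.05,"dx":0,"dy":0,"dz":-0.02,"ax":0,"ay":0,"az":0}
    - {"jaw":0.05,"dx":0,"dy":0,"dz":-0.03,"ax":0,"ay":0,"az":0}
    - {"jaw":0.05,"dx":0,"dy":0,"dz":-0.03,"ax":0,"ay":0,"az":0}
    - {"jaw":0.05,"dx":0,"dy":0,"dz":-0.03,"ax":0,"ay":0,"az":0}
    - {"jaw":0.05,"dx":0,"dy":0,"dz":-0.02,"ax":0,"ay":0,"az":0}
    - {"jaw":0.05,"dx":0,"dy":0,"dz":-0.004,"ax":0,"ay":0,"az":0}
    - {"jaw":0.05,"dx":0,"dy":0,"dz":0,"ax":0,"ay":0,"az":0}
    - {"jaw":0.05,"dx":0,"dy":0,"dz":0,"ax":0,"ay":0,"az":0}

```text
t: 11.85
tcp_pos: [511.7, 204.5, 93.0]
tcp_rot: [-3.141, 0.008, -0.003]
force: [-0.4, 1.1, -2.0]
width: 57.7
```

carry_out:
  moves:
    - {"jaw":0.05,"dx":0,"dy":0,"dz":-0.004,"ax":0,"ay":0,"az":0}
    - {"jaw":0.05,"dx":0,"dy":0,"dz":-0.002,"ax":0,"ay":0,"az":0}
    - {"jaw":0.05,"dx":0,"dy":0,"dz":-0.001,"ax":0,"ay":0,"az":0}

```text
t: 12.15
tcp_pos: [511.7, 204.4, 87.3]
tcp_rot: [3.141, -0.007, 0.003]
force: [-6.1, -3.3, 21.3]
width: 57.2
```

carry_out:
  moves:
    - {"jaw":0.05,"dx":0,"dy":0,"dz":-0.001,"ax":0,"ay":0,"az":0}
    - {"jaw":0.05,"dx":0,"dy":0,"dz":-0.001,"ax":0,"ay":0,"az":0}

```text
t: 12.35
tcp_pos: [511.8, 204.5, 87.2]
tcp_rot: [3.14, -0.007, 0.004]
force: [-11.4, -6.6, 37.2]
width: 57.5
```

carry_out:
  moves:
    - {"jaw":0.05,"dx":0,"dy":0,"dz":0.0028,"ax":0,"ay":0,"az":0}
    - {"jaw":0.074,"dx":0,"dy":0,"dz":0,"ax":0,"ay":0,"az":0}
    - {"jaw":0.074,"dx":0,"dy":0,"dz":0,"ax":0,"ay":0,"az":0}
    - {"jaw":0.074,"dx":0,"dy":0,"dz":0,"ax":0,"ay":0,"az":0}
    - {"jaw":0.074,"dx":0,"dy":0,"dz":0.02,"ax":0,"ay":0,"az":0}
    - {"jaw":0.074,"dx":0,"dy":0,"dz":0.04,"ax":0,"ay":0,"az":0}
    - {"jaw":0.074,"dx":0,"dy":0,"dz":0.05,"ax":0,"ay":0,"az":0}
    - {"jaw":0.08,"dx":0.008,"dy":-0.024,"dz":0.02,"ax":0,"ay":0,"az":0}
    - {"jaw":0.08,"dx":0.01,"dy":-0.031,"dz":0,"ax":0,"ay":0,"az":0}
    - {"jaw":0.08,"dx":0.0105,"dy":-0.031,"dz":0,"ax":0,"ay":0,"az":0}
    - {"jaw":0.08,"dx":0.0105,"dy":-0.031,"dz":0,"ax":0,"ay":0,"az":0}
    - {"jaw":0.08,"dx":0.0105,"dy":-0.031,"dz":0,"ax":0,"ay":0,"az":0}
    - {"jaw":0.08,"dx":0.0105,"dy":-0.031,"dz":0,"ax":0,"ay":0,"az":0}
    - {"jaw":0.08,"dx":0.0105,"dy":-0.031,"dz":0,"ax":0,"ay":0,"az":0}
    - {"jaw":0.08,"dx":0.0105,"dy":-0.031,"dz":0,"ax":0,"ay":0,"az":0}
    - {"jaw":0.08,"dx":0.0105,"dy":-0.031,"dz":0,"ax":0,"ay":0,"az":0}
    - {"jaw":0.08,"dx":0.0105,"dy":-0.031,"dz":0,"ax":0,"ay":0,"az":0}
    - {"jaw":0.08,"dx":0.008,"dy":-0.031,"dz":-0.02,"ax":0,"ay":0,"az":0}
    - {"jaw":0.08,"dx":0,"dy":0,"dz":-0.03,"ax":0,"ay":0,"az":0}
    - {"jaw":0.08,"dx":0,"dy":0,"dz":0,"ax":0,"ay":0,"az":0}

```text
t: 14.35
tcp_pos: [617.8, -130.5, 160.9]
tcp_rot: [-3.14, 0.01, 0.013]
force: [-0.7, 0.2, -0.0]
width: 79.6
```

Run:
```python
from h import *
st()
c=cam('wrist','w5.png')
```

```text
t 14.35 tcp [ 617.8 -130.5  160.9] yaxis deg -90.4 zax [-0.009  0.002 -1.   ] q [ 0.36  0.52 -0.27  1.68  0.16  0.98 -1.55] F [-0.7  0.2 -0. ] w 79.6
```

View pics/w5.png

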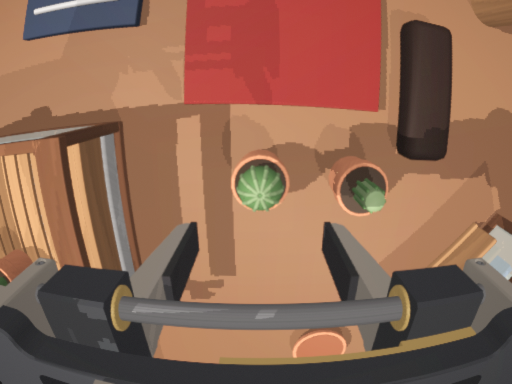

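Run:
```python
from h import *
c=load('wrist')
for n,(u,v) in dict(ball=(260.5,181.5),col=(361,187)).items(): print(n,atz(c,u,v,52,True).round(1))
s=st()
```

```text
ball [ 623.2 -131.2   52. ]
col [ 617.1 -233.4   52. ]
t 14.4 tcp [ 619.3 -129.3  163.3] yaxis deg -90.3 zax [-0.005  0.002 -1.   ] q [ 0.35  0.52 -0.27  1.67  0.16  0.98 -1.55] F [-0.4 -0.4  1.1] w 79.6
```

carry_out:
  moves:
    - {"jaw":0.08,"dx":0.002,"dy":-0.002,"dz":-0.03,"ax":0,"ay":0,"az":0}
    - {"jaw":0.08,"dx":0,"dy":0,"dz":-0.04,"ax":0,"ay":0,"az":0}
    - {"jaw":0.08,"dx":0,"dy":0,"dz":-0.04,"ax":0,"ay":0,"az":0}
    - {"jaw":0.08,"dx":0,"dy":0,"dz":-0.027,"ax":0,"ay":0,"az":0}
    - {"jaw":0.08,"dx":0,"dy":0,"dz":0,"ax":0,"ay":0,"az":0}
    - {"jaw":0.08,"dx":0,"dy":0,"dz":0,"ax":0,"ay":0,"az":0}

```text
t: 15.0
tcp_pos: [624.2, -130.8, 30.1]
tcp_rot: [-3.141, 0.005, -0.003]
force: [0.1, -0.7, 0.1]
width: 80.1
```

carry_out:
  moves:
    - {"jaw":0.08,"dx":-0.001,"dy":0,"dz":-0.004,"ax":0,"ay":0,"az":0}
    - {"jaw":0.05,"dx":0,"dy":0,"dz":0,"ax":0,"ay":0,"az":0}
    - {"jaw":0.05,"dx":0,"dy":0,"dz":0,"ax":0,"ay":0,"az":0}
    - {"jaw":0.05,"dx":0,"dy":0,"dz":0,"ax":0,"ay":0,"az":0}
    - {"jaw":0.05,"dx":0,"dy":0,"dz":0,"ax":0,"ay":0,"az":0}
    - {"jaw":0.05,"dx":0,"dy":0,"dz":0,"ax":0,"ay":0,"az":0}
    - {"jaw":0.05,"dx":0,"dy":0,"dz":0.01,"ax":0,"ay":0,"az":0}
    - {"jaw":0.05,"dx":0,"dy":0,"dz":0.02,"ax":0,"ay":0,"az":0}

```text
t: 15.8
tcp_pos: [620.2, -131.7, 53.4]
tcp_rot: [-3.141, 0.007, 0.006]
force: [-0.6, 0.4, -1.3]
width: 57.4
```

carry_out:
  moves:
    - {"jaw":0.05,"dx":0,"dy":0,"dz":0.03,"ax":0,"ay":0,"az":0}
    - {"jaw":0.05,"dx":0,"dy":0,"dz":0.04,"ax":0,"ay":0,"az":0}
    - {"jaw":0.05,"dx":0,"dy":0,"dz":0.04,"ax":0,"ay":0,"az":0}
    - {"jaw":0.05,"dx":0,"dy":0,"dz":0.04,"ax":0,"ay":0,"az":0}
    - {"jaw":0.05,"dx":0,"dy":0.02,"dz":0.02,"ax":0,"ay":0,"az":0}
    - {"jaw":0.05,"dx":0,"dy":0.03,"dz":0,"ax":0,"ay":0,"az":0}
    - {"jaw":0.05,"dx":0,"dy":0.035,"dz":0,"ax":0,"ay":0,"az":0}
    - {"jaw":0.05,"dx":0,"dy":0.035,"dz":0,"ax":0,"ay":0,"az":0}
    - {"jaw":0.05,"dx":0,"dy":0.035,"dz":0,"ax":0,"ay":0,"az":0}
    - {"jaw":0.05,"dx":0,"dy":0.035,"dz":0,"ax":0,"ay":0,"az":0}
    - {"jaw":0.05,"dx":0,"dy":0.035,"dz":0,"ax":0,"ay":0,"az":0}
    - {"jaw":0.05,"dx":0,"dy":0.035,"dz":0,"ax":0,"ay":0,"az":0}
    - {"jaw":0.05,"dx":0,"dy":0.035,"dz":0,"ax":0,"ay":0,"az":0}
    - {"jaw":0.05,"dx":0,"dy":0.025,"dz":0,"ax":0,"ay":0,"az":0}
    - {"jaw":0.05,"dx":0,"dy":0.015,"dz":0,"ax":0,"ay":0,"az":0}
    - {"jaw":0.05,"dx":0,"dy":0,"dz":0,"ax":0,"ay":0,"az":0}
    - {"jaw":0.05,"dx":0,"dy":0,"dz":0,"ax":0,"ay":0,"az":0}

```text
t: 17.5
tcp_pos: [622.1, 201.7, 224.4]
tcp_rot: [3.14, -0.008, -0.001]
force: [-0.3, -1.1, -1.7]
width: 57.4
```

carry_out:
  moves:
    - {"jaw":0.05,"dx":0.003,"dy":0.002,"dz":-0.004,"ax":0,"ay":0,"az":0}
    - {"jaw":0.05,"dx":0,"dy":0,"dz":-0.02,"ax":0,"ay":0,"az":0}
    - {"jaw":0.05,"dx":0,"dy":0,"dz":-0.03,"ax":0,"ay":0,"az":0}
    - {"jaw":0.05,"dx":0,"dy":0,"dz":-0.03,"ax":0,"ay":0,"az":0}
    - {"jaw":0.05,"dx":0,"dy":0,"dz":-0.03,"ax":0,"ay":0,"az":0}
    - {"jaw":0.05,"dx":0,"dy":0,"dz":-0.016,"ax":0,"ay":0,"az":0}
    - {"jaw":0.05,"dx":0,"dy":0,"dz":-0.003,"ax":0,"ay":0,"az":0}
    - {"jaw":0.05,"dx":0,"dy":0,"dz":0,"ax":0,"ay":0,"az":0}
    - {"jaw":0.05,"dx":0,"dy":0,"dz":0,"ax":0,"ay":0,"az":0}

```text
t: 18.4
tcp_pos: [626.1, 205.5, 93.2]
tcp_rot: [-3.141, 0.007, -0.004]
force: [0.6, 0.0, -0.7]
width: 57.5
```

carry_out:
  moves:
    - {"jaw":0.05,"dx":0,"dy":0,"dz":-0.002,"ax":0,"ay":0,"az":0}
    - {"jaw":0.05,"dx":0,"dy":0,"dz":-0.001,"ax":0,"ay":0,"az":0}

```text
t: 18.6
tcp_pos: [625.5, 205.5, 89.6]
tcp_rot: [-3.141, 0.007, -0.003]
force: [-0.4, -0.0, -1.3]
width: 57.3
```

carry_out:
  moves:
    - {"jaw":0.05,"dx":0,"dy":0,"dz":-0.002,"ax":0,"ay":0,"az":0}
    - {"jaw":0.05,"dx":0,"dy":0,"dz":-0.001,"ax":0,"ay":0,"az":0}

```text
t: 18.8
tcp_pos: [624.9, 205.3, 85.6]
tcp_rot: [3.142, -0.007, 0.0]
force: [-0.4, 0.2, -1.7]
width: 57.4
```

carry_out:
  moves:
    - {"jaw":0.05,"dx":0,"dy":0,"dz":-0.001,"ax":0,"ay":0,"az":0}
    - {"jaw":0.05,"dx":0,"dy":0,"dz":0,"ax":0,"ay":0,"az":0}

```text
t: 19.0
tcp_pos: [624.9, 205.3, 85.6]
tcp_rot: [3.141, -0.007, 0.0]
force: [-3.0, -1.9, 5.3]
width: 57.4
```

carry_out:
  moves:
    - {"jaw":0.074,"dx":0,"dy":0,"dz":0.0005,"ax":0,"ay":0,"az":0}
    - {"jaw":0.074,"dx":0,"dy":0,"dz":0,"ax":0,"ay":0,"az":0}
    - {"jaw":0.074,"dx":0,"dy":0,"dz":0,"ax":0,"ay":0,"az":0}
    - {"jaw":0.074,"dx":0,"dy":0,"dz":0.02,"ax":0,"ay":0,"az":0}
    - {"jaw":0.074,"dx":0,"dy":0,"dz":0.04,"ax":0,"ay":0,"az":0}
    - {"jaw":0.074,"dx":0,"dy":0,"dz":0.05,"ax":0,"ay":0,"az":0}
    - {"jaw":0.08,"dx":-0.001,"dy":-0.02,"dz":0.02,"ax":0,"ay":0,"az":0}
    - {"jaw":0.08,"dx":-0.001,"dy":-0.036,"dz":0,"ax":0,"ay":0,"az":-0.035}
    - {"jaw":0.08,"dx":-0.001,"dy":-0.037,"dz":0,"ax":0,"ay":0,"az":-0.035}
    - {"jaw":0.08,"dx":-0.001,"dy":-0.037,"dz":0,"ax":0,"ay":0,"az":-0.035}
    - {"jaw":0.08,"dx":-0.001,"dy":-0.037,"dz":0,"ax":0,"ay":0,"az":-0.035}
    - {"jaw":0.08,"dx":-0.001,"dy":-0.037,"dz":0,"ax":0,"ay":0,"az":-0.035}
    - {"jaw":0.08,"dx":-0.001,"dy":-0.037,"dz":0,"ax":0,"ay":0,"az":-0.035}
    - {"jaw":0.08,"dx":-0.001,"dy":-0.037,"dz":0,"ax":0,"ay":0,"az":-0.035}
    - {"jaw":0.08,"dx":0,"dy":-0.037,"dz":0,"ax":0,"ay":0,"az":-0.035}
    - {"jaw":0.08,"dx":0,"dy":-0.037,"dz":0,"ax":0,"ay":0,"az":-0.035}
    - {"jaw":0.08,"dx":0,"dy":-0.037,"dz":0,"ax":0,"ay":0,"az":-0.035}
    - {"jaw":0.08,"dx":0,"dy":-0.037,"dz":-0.02,"ax":0,"ay":0,"az":0}
    - {"jaw":0.08,"dx":0,"dy":-0.014,"dz":-0.03,"ax":0,"ay":0,"az":0}
    - {"jaw":0.08,"dx":0,"dy":0,"dz":0,"ax":0,"ay":0,"az":0}

```text
t: 21.0
tcp_pos: [613.4, -237.5, 160.7]
tcp_rot: [3.091, -0.561, -0.012]
force: [-0.7, -0.0, -0.0]
width: 80.0
```

Run:
```python
from h import *
c=cam('wrist','w6.png')
st()
```

```text
t 21.05 tcp [ 615.2 -235.1  163. ] yaxis deg -110.4 zax [-0.004  0.002 -1.   ] q [ 0.44  0.55 -0.18  1.61  0.11  1.   -1.7 ] F [0.1 0.7 0.3] w 79.8
```

View pics/w6.png

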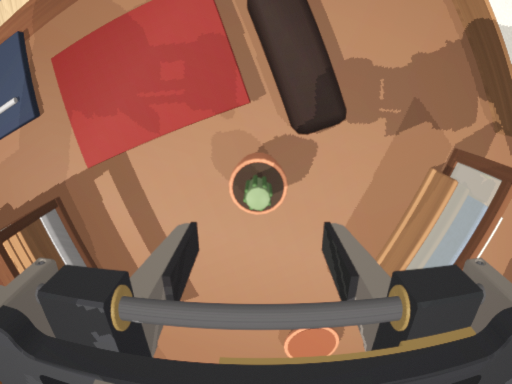

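Run:
```python
from h import *
c=load('wrist')
print(atz(c,258.5,186,52,True))
```

```text
[ 614.68421451 -236.98032751   52.        ]
```

carry_out:
  moves:
    - {"jaw":0.08,"dx":0,"dy":-0.001,"dz":-0.03,"ax":0,"ay":0,"az":0}
    - {"jaw":0.08,"dx":0,"dy":0,"dz":-0.04,"ax":0,"ay":0,"az":0}
    - {"jaw":0.08,"dx":0,"dy":0,"dz":-0.04,"ax":0,"ay":0,"az":0}
    - {"jaw":0.08,"dx":0,"dy":0,"dz":-0.027,"ax":0,"ay":0,"az":0}
    - {"jaw":0.08,"dx":0,"dy":0,"dz":0,"ax":0,"ay":0,"az":0}
    - {"jaw":0.08,"dx":0,"dy":0,"dz":0,"ax":0,"ay":0,"az":0}

```text
t: 21.65
tcp_pos: [618.5, -234.2, 29.8]
tcp_rot: [-3.092, 0.55, -0.003]
force: [0.5, 0.4, -0.5]
width: 79.9
```

carry_out:
  moves:
    - {"jaw":0.08,"dx":-0.002,"dy":-0.001,"dz":-0.004,"ax":0,"ay":0,"az":0}
    - {"jaw":0.05,"dx":0,"dy":0,"dz":0,"ax":0,"ay":0,"az":0}
    - {"jaw":0.05,"dx":0,"dy":0,"dz":0,"ax":0,"ay":0,"az":0}
    - {"jaw":0.05,"dx":0,"dy":0,"dz":0,"ax":0,"ay":0,"az":0}
    - {"jaw":0.05,"dx":0,"dy":0,"dz":0,"ax":0,"ay":0,"az":0}
    - {"jaw":0.05,"dx":0,"dy":0,"dz":0,"ax":0,"ay":0,"az":0}
    - {"jaw":0.05,"dx":0,"dy":0,"dz":0.01,"ax":0,"ay":0,"az":0}
    - {"jaw":0.05,"dx":0,"dy":0,"dz":0.02,"ax":0,"ay":0,"az":0}

```text
t: 22.45
tcp_pos: [613.1, -236.3, 52.6]
tcp_rot: [-3.092, 0.553, 0.007]
force: [-0.3, 0.1, -2.1]
width: 57.4
```

carry_out:
  moves:
    - {"jaw":0.05,"dx":0,"dy":0,"dz":0.03,"ax":0,"ay":0,"az":0}
    - {"jaw":0.05,"dx":0,"dy":0,"dz":0.04,"ax":0,"ay":0,"az":0}
    - {"jaw":0.05,"dx":0,"dy":0,"dz":0.04,"ax":0,"ay":0,"az":0}
    - {"jaw":0.05,"dx":0,"dy":0,"dz":0.04,"ax":0,"ay":0,"az":0}
    - {"jaw":0.05,"dx":-0.004,"dy":0.02,"dz":0.02,"ax":0,"ay":0,"az":0.035}
    - {"jaw":0.05,"dx":-0.005,"dy":0.032,"dz":0,"ax":0,"ay":0,"az":0.035}
    - {"jaw":0.05,"dx":-0.005,"dy":0.035,"dz":0,"ax":0,"ay":0,"az":0.035}
    - {"jaw":0.05,"dx":-0.005,"dy":0.035,"dz":0,"ax":0,"ay":0,"az":0.035}
    - {"jaw":0.05,"dx":-0.005,"dy":0.035,"dz":0,"ax":0,"ay":0,"az":0.035}
    - {"jaw":0.05,"dx":-0.005,"dy":0.035,"dz":0,"ax":0,"ay":0,"az":0.035}
    - {"jaw":0.05,"dx":-0.005,"dy":0.035,"dz":0,"ax":0,"ay":0,"az":0.035}
    - {"jaw":0.05,"dx":-0.005,"dy":0.035,"dz":0,"ax":0,"ay":0,"az":0.035}
    - {"jaw":0.05,"dx":-0.005,"dy":0.035,"dz":0,"ax":0,"ay":0,"az":0.035}
    - {"jaw":0.05,"dx":-0.004,"dy":0.025,"dz":0,"ax":0,"ay":0,"az":0.035}
    - {"jaw":0.05,"dx":0,"dy":0.015,"dz":0,"ax":0,"ay":0,"az":0}
    - {"jaw":0.05,"dx":0,"dy":0,"dz":0,"ax":0,"ay":0,"az":0}
    - {"jaw":0.05,"dx":0,"dy":0,"dz":0,"ax":0,"ay":0,"az":0}

```text
t: 24.15
tcp_pos: [567.2, 98.8, 223.9]
tcp_rot: [3.14, -0.009, -0.0]
force: [-0.1, -0.7, -1.3]
width: 57.0
```

Run:
```python
from h import *
c=cam('wrist','w7.png')
st()
```

```text
t 24.2 tcp [567.3  98.1 223.9] yaxis deg -90.4 zax [-0.    -0.001 -1.   ] q [ 0.07  0.37 -0.38  1.76  0.16  1.04 -1.94] F [ 0.3 -0.2 -2. ] w 57.5
```

View pics/w7.png

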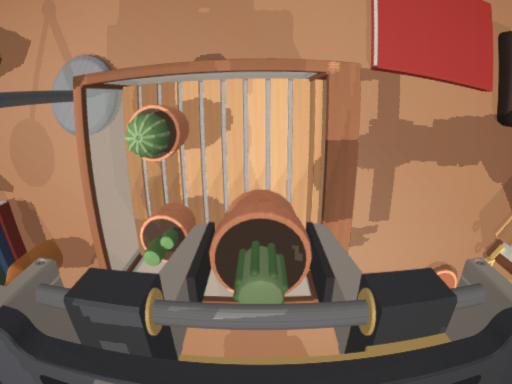

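carry_out:
  moves:
    - {"jaw":0.05,"dx":0.001,"dy":0.006,"dz":-0.004,"ax":0,"ay":0,"az":0}
    - {"jaw":0.05,"dx":0,"dy":0,"dz":-0.02,"ax":0,"ay":0,"az":0}
    - {"jaw":0.05,"dx":0,"dy":0,"dz":-0.03,"ax":0,"ay":0,"az":0}
    - {"jaw":0.05,"dx":0,"dy":0,"dz":-0.03,"ax":0,"ay":0,"az":0}
    - {"jaw":0.05,"dx":0,"dy":0,"dz":-0.03,"ax":0,"ay":0,"az":0}
    - {"jaw":0.05,"dx":0,"dy":0,"dz":-0.016,"ax":0,"ay":0,"az":0}
    - {"jaw":0.05,"dx":0,"dy":0,"dz":-0.003,"ax":0,"ay":0,"az":0}
    - {"jaw":0.05,"dx":0,"dy":0,"dz":-0.002,"ax":0,"ay":0,"az":0}
    - {"jaw":0.05,"dx":0,"dy":0,"dz":-0.001,"ax":0,"ay":0,"az":0}
    - {"jaw":0.05,"dx":0,"dy":0,"dz":0,"ax":0,"ay":0,"az":0}

```text
t: 25.2
tcp_pos: [568.7, 106.3, 89.1]
tcp_rot: [-3.141, 0.007, -0.003]
force: [-0.4, 0.3, -1.9]
width: 57.4
```

carry_out:
  moves:
    - {"jaw":0.05,"dx":0,"dy":0,"dz":-0.002,"ax":0,"ay":0,"az":0}
    - {"jaw":0.05,"dx":0,"dy":0,"dz":0,"ax":0,"ay":0,"az":0}

```text
t: 25.4
tcp_pos: [568.1, 106.3, 86.5]
tcp_rot: [3.142, -0.007, 0.001]
force: [-1.3, 0.7, -1.4]
width: 56.9
```

carry_out:
  moves:
    - {"jaw":0.05,"dx":0,"dy":0,"dz":-0.001,"ax":0,"ay":0,"az":0}
    - {"jaw":0.05,"dx":0,"dy":0,"dz":-0.0005,"ax":0,"ay":0,"az":0}
    - {"jaw":0.05,"dx":0,"dy":0,"dz":0,"ax":0,"ay":0,"az":0}

```text
t: 25.7
tcp_pos: [568.0, 106.3, 85.0]
tcp_rot: [3.141, -0.007, 0.0]
force: [-2.8, -0.2, 2.8]
width: 57.7
```

carry_out:
  moves:
    - {"jaw":0.072,"dx":0,"dy":0,"dz":0.0005,"ax":0,"ay":0,"az":0}
    - {"jaw":0.072,"dx":0,"dy":0,"dz":0,"ax":0,"ay":0,"az":0}
    - {"jaw":0.072,"dx":0,"dy":0,"dz":0,"ax":0,"ay":0,"az":0}
    - {"jaw":0.072,"dx":0,"dy":0,"dz":0.02,"ax":0,"ay":0,"az":0}
    - {"jaw":0.072,"dx":0,"dy":0,"dz":0.04,"ax":0,"ay":0,"az":0}
    - {"jaw":0.072,"dx":0,"dy":0,"dz":0.05,"ax":0,"ay":0,"az":0}
    - {"jaw":0.05,"dx":0,"dy":-0.02,"dz":0.04,"ax":0,"ay":0,"az":0}
    - {"jaw":0.05,"dx":-0.008,"dy":-0.04,"dz":0.03,"ax":0,"ay":0,"az":0}

```text
t: 26.5
tcp_pos: [561.2, 49.8, 267.9]
tcp_rot: [-3.139, -0.003, -0.007]
force: [1.0, -1.3, -0.8]
width: 57.9
```

Run:
```python
from h import *
c=cam('top');st()
crop('top',330,170,460,270,6,'t4.png')
P=cloud(c);z=P[...,2];m=(z>118)&(z<135)&(P[...,1]<-150)&(P[...,1]>-550)&(P[...,0]>250)&(P[...,0]<650)
v,u=np.nonzero(m);q=P[m];print(len(q))
for i in range(0,len(q),6): print((u[i],v[i]),q[i].round(0),end=';')
print(cv2.minAreaRect(q[:,:2].astype(np.float32)))
```

```text
t 26.55 tcp [562.3  39.6 271.8] yaxis deg -90.6 zax [ 0.009 -0.004 -1.   ] q [ 0.17  0.29 -0.37  1.74  0.12  1.12 -1.82] F [ 0.8 -5.4  1.7] w 54.3
264
(np.int64(423), np.int64(194)) [ 564. -481.  129.];(np.int64(422), np.int64(196)) [ 558. -477.  128.];(np.int64(422), np.int64(197)) [ 555. -477.  127.];(np.int64(422), np.int64(198)) [ 551. -475.  132.];(np.int64(421), np.int64(199)) [ 549. -474.  127.];(np.int64(421), np.int64(200)) [ 546. -475.  124.];(np.int64(420), np.int64(201)) [ 542. -470.  128.];(np.int64(413), np.int64(203)) [ 538. -452.  119.];(np.int64(413), np.int64(204)) [ 534. -450.  125.];(np.int64(413), np.int64(205)) [ 532. -450.  121.];(np.int64(413), np.int64(206)) [ 527. -447.  130.];(np.int64(413), np.int64(207)) [ 524. -448.  128.];(np.int64(413), np.int64(208)) [ 521. -447.  128.];(np.int64(407), np.int64(210)) [ 515. -429.  127.];(np.int64(407), np.int64(211)) [ 511. -428.  132.];(np.int64(407), np.int64(212)) [ 508. -427.  132.];(np.int64(407), np.int64(213)) [ 506. -428.  129.];(np.int64(407), np.int64(214)) [ 503. -428.  128.];(np.int64(401), np.int64(216)) 
[... 694 characters left out ...]
84), np.int64(233)) [ 446. -355.  129.];(np.int64(384), np.int64(234)) [ 442. -354.  135.];(np.int64(384), np.int64(235)) [ 440. -355.  127.];(np.int64(384), np.int64(236)) [ 437. -355.  130.];(np.int64(384), np.int64(237)) [ 434. -355.  127.];(np.int64(378), np.int64(239)) [ 429. -338.  122.];(np.int64(378), np.int64(240)) [ 425. -336.  128.];(np.int64(378), np.int64(241)) [ 422. -336.  129.];(np.int64(377), np.int64(242)) [ 419. -333.  128.];(np.int64(376), np.int64(243)) [ 416. -329.  133.];(np.int64(375), np.int64(244)) [ 413. -328.  125.];(np.int64(375), np.int64(245)) [ 410. -327.  127.];((486.15087890625, -404.848876953125), (10.607008934020996, 223.80538940429688), 43.77875518798828)
```

View pics/t4.png

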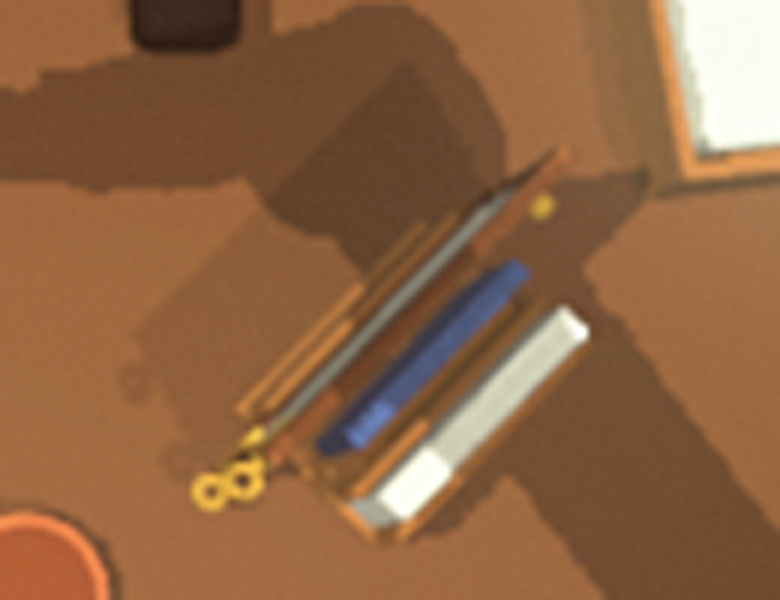

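carry_out:
  moves:
    - {"jaw":0.04,"dx":-0.0043,"dy":-0.0246,"dz":0,"ax":0,"ay":0,"az":0.13}
    - {"jaw":0.04,"dx":-0.0043,"dy":-0.0246,"dz":0,"ax":0,"ay":0,"az":0.13}
    - {"jaw":0.04,"dx":-0.0043,"dy":-0.0246,"dz":0,"ax":0,"ay":0,"az":0.13}
    - {"jaw":0.04,"dx":-0.0043,"dy":-0.0246,"dz":0,"ax":0,"ay":0,"az":0.13}
    - {"jaw":0.04,"dx":-0.0043,"dy":-0.0246,"dz":0,"ax":0,"ay":0,"az":0.13}
    - {"jaw":0.04,"dx":-0.0043,"dy":-0.0246,"dz":0,"ax":0,"ay":0,"az":0.13}
    - {"jaw":0.04,"dx":-0.0043,"dy":-0.0246,"dz":0,"ax":0,"ay":0,"az":0.13}
    - {"jaw":0.04,"dx":-0.0043,"dy":-0.0246,"dz":0,"ax":0,"ay":0,"az":0.13}
    - {"jaw":0.04,"dx":-0.0043,"dy":-0.0246,"dz":0,"ax":0,"ay":0,"az":0.13}
    - {"jaw":0.04,"dx":-0.0043,"dy":-0.0246,"dz":0,"ax":0,"ay":0,"az":0.13}
    - {"jaw":0.04,"dx":-0.0043,"dy":-0.0246,"dz":0,"ax":0,"ay":0,"az":0.13}
    - {"jaw":0.04,"dx":-0.0043,"dy":-0.0246,"dz":0,"ax":0,"ay":0,"az":0.13}
    - {"jaw":0.04,"dx":-0.0043,"dy":-0.0246,"dz":0,"ax":0,"ay":0,"az":0.13}
    - {"jaw":0.04,"dx":-0.0043,"dy":-0.0246,"dz":-0.01,"ax":0,"ay":0,"az":0.13}
    - {"jaw":0.04,"dx":-0.0043,"dy":-0.0246,"dz":-0.02,"ax":0,"ay":0,"az":0.13}
    - {"jaw":0.04,"dx":-0.0043,"dy":-0.0246,"dz":-0.02,"ax":0,"ay":0,"az":0.13}
    - {"jaw":0.04,"dx":-0.0043,"dy":-0.0246,"dz":-0.02,"ax":0,"ay":0,"az":0.13}
    - {"jaw":0.04,"dx":-0.0043,"dy":-0.0246,"dz":-0.01,"ax":0,"ay":0,"az":0.13}
    - {"jaw":0.04,"dx":0,"dy":0,"dz":0,"ax":0,"ay":0,"az":0}
    - {"jaw":0.04,"dx":0,"dy":0,"dz":0,"ax":0,"ay":0,"az":0}

```text
t: 28.55
tcp_pos: [482.4, -395.9, 184.1]
tcp_rot: [-1.236, -2.887, -0.002]
force: [-0.2, -0.2, 1.2]
width: 39.8
```

Run:
```python
from h import *
c=cam('wrist','w8.png')
st()
t=load('top')
P=cloud(t);z=P[...,2];m=(z>118)&(z<135)&(P[...,1]<-150)&(P[...,1]>-550)&(P[...,0]>250)&(P[...,0]<650)
vx,vy,x0,y0=cv2.fitLine(P[m][:,:2].astype(np.float32),cv2.DIST_HUBER,0,.01,.01).ravel();print(np.degrees(np.arctan2(vy,vx)),x0,y0)
P=cloud(c,True);z=P[...,2];m=(z>121)&(z<133)&(P[...,1]<-250)&(P[...,1]>-550)&(P[...,0]>250)&(P[...,0]<650)
print(m.sum(),cv2.minAreaRect(P[m][:,:2].astype(np.float32)),np.median(P[m][:,2]))
vx,vy,x0,y0=cv2.fitLine(P[m][:,:2].astype(np.float32),cv2.DIST_HUBER,0,.01,.01).ravel();print(np.degrees(np.arctan2(vy,vx)),x0,y0)
```

```text
t 28.6 tcp [ 483.2 -395.1  184.9] yaxis deg 43.8 zax [ 0.001  0.001 -1.   ] q [ 1.03  0.52 -0.55  1.67  0.31  1.04  1.15] F [0.3 0.4 0.2] w 39.9
-46.569355 484.4535 -402.5198
2842 ((477.66607666015625, -398.5275573730469), (10.345443725585938, 202.99099731445312), 43.96342849731445) 126.99487608387912
-46.0646 469.22397 -389.6404
```

View pics/w8.png

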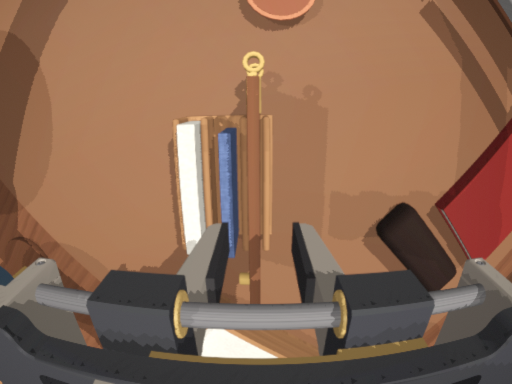

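Run:
```python
from h import *
c=load('wrist')
crop('wrist',225,40,285,90,12,'w8b.png')
P=cloud(c,True);z=P[...,2];m=(z>121)&(z<133)&(P[...,1]<-250)&(P[...,1]>-550)&(P[...,0]>250)&(P[...,0]<650)
d=np.array([0.694,-.72]);q=P[m][:,:2];o=np.array([469.22,-389.64]);s=(q-o)@d
print(s.min(),s.max(), 'hinge from edge',o+d*(s.min()-13),'doortop',o+d*(s.min()-13+122))
for v in (61,62,63):print(atz(c,254,v,110,True))
for zt in (118,124): 
  mm=m&(abs(z-zt)<1)
# tilt: compare line offset at different heights
n=np.array([.72,.694])
u=np.mgrid[0:384,0:512][1]
for lo,hi in((60,75),(75,90),(90,105),(105,120)):
  k=(z>lo)&(z<hi)&(P[...,0]>330)&(P[...,0]<480)&(abs((P[...,:2]-o)@n)<12)
  print(lo,k.sum(),np.median((P[k][:,:2]-o)@n) if k.sum() else None)
print('eye cloud',[P[v,254].round(0) for v in range(54,72,2)])
```

```text
-89.23529849796725 113.75766336573218 hinge from edge [ 398.26870284 -316.03058508] doortop [ 482.93670284 -403.87058508]
[ 398.19499103 -314.96786993  110.        ]
[ 398.77369208 -315.57440079  110.        ]
[ 399.35182541 -316.18039015  110.        ]
60 0 None
75 0 None
90 21 1.3560324338752752
105 314 0.6408346063672544
eye cloud [array([ 394., -311.,  111.]), array([ 395., -312.,  109.]), array([ 383., -303.,    1.]), array([ 385., -304.,    1.]), array([ 387., -306.,    3.]), array([ 392., -311.,   39.]), array([ 394., -312.,   36.]), array([ 402., -319.,  111.]), array([ 403., -320.,  110.])]
```

View pics/w8b.png

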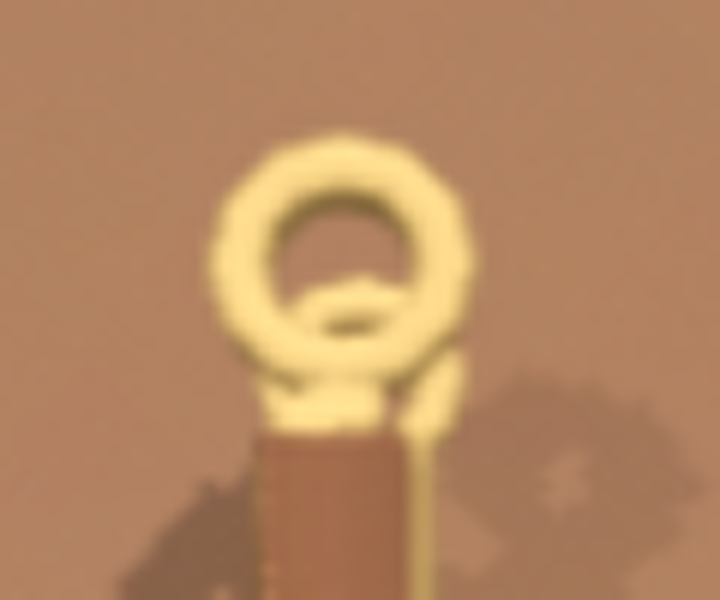

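carry_out:
  moves:
    - {"jaw":0.04,"dx":0,"dy":-0.008,"dz":0,"ax":0,"ay":0,"az":0.002}
    - {"jaw":0.04,"dx":0,"dy":0,"dz":-0.03,"ax":0,"ay":0,"az":0}
    - {"jaw":0.04,"dx":0,"dy":0,"dz":0,"ax":0,"ay":0,"az":0}
    - {"jaw":0.04,"dx":0,"dy":0,"dz":0,"ax":0,"ay":0,"az":0}

```text
t: 29.0
tcp_pos: [483.0, -403.4, 155.1]
tcp_rot: [-1.228, -2.891, -0.0]
force: [-0.3, -0.6, 0.1]
width: 40.4
```

carry_out:
  moves:
    - {"jaw":0.04,"dx":0,"dy":0,"dz":-0.03,"ax":0,"ay":0,"az":0}
    - {"jaw":0.04,"dx":0,"dy":0,"dz":-0.028,"ax":0,"ay":0,"az":0}
    - {"jaw":0.03,"dx":0,"dy":0,"dz":0,"ax":0,"ay":0,"az":0}
    - {"jaw":0.0,"dx":0,"dy":0,"dz":0,"ax":0,"ay":0,"az":0}
    - {"jaw":0.0,"dx":0,"dy":0,"dz":0,"ax":0,"ay":0,"az":0}
    - {"jaw":0.0,"dx":0,"dy":0,"dz":0,"ax":0,"ay":0,"az":0}
    - {"jaw":0.0,"dx":0,"dy":0,"dz":0,"ax":0,"ay":0,"az":0}
    - {"jaw":0.0,"dx":0,"dy":0,"dz":0,"ax":0,"ay":0,"az":0}

```text
t: 29.8
tcp_pos: [483.6, -404.7, 98.7]
tcp_rot: [1.228, 2.888, -0.001]
force: [-0.1, 0.3, 7.5]
width: 9.6
```

carry_out:
  moves:
    - {"jaw":0.0,"dx":0,"dy":0,"dz":0,"ax":0,"ay":0,"az":0}
    - {"jaw":0.0,"dx":0,"dy":0,"dz":0.005,"ax":0,"ay":0,"az":0}
    - {"jaw":0.0,"dx":0,"dy":0,"dz":0.01,"ax":0,"ay":0,"az":0}
    - {"jaw":0.0,"dx":0,"dy":0,"dz":0.02,"ax":0,"ay":0,"az":0}
    - {"jaw":0.0,"dx":0,"dy":0,"dz":0.02,"ax":0,"ay":0,"az":0}

```text
t: 30.3
tcp_pos: [482.1, -403.6, 152.1]
tcp_rot: [-1.228, -2.89, -0.001]
force: [0.8, -0.8, -3.1]
width: 9.9
```

carry_out:
  moves:
    - {"jaw":0.0,"dx":0,"dy":0,"dz":0.02,"ax":0,"ay":0,"az":0}
    - {"jaw":0.0,"dx":0,"dy":0,"dz":0.02,"ax":0,"ay":0,"az":0}
    - {"jaw":0.0,"dx":0.002,"dy":0.012,"dz":0,"ax":0,"ay":0,"az":0}
    - {"jaw":0.0,"dx":0.003,"dy":0.02,"dz":0,"ax":0,"ay":0,"az":0}
    - {"jaw":0.0,"dx":0.004,"dy":0.025,"dz":0,"ax":0,"ay":0,"az":0}
    - {"jaw":0.0,"dx":0.004,"dy":0.025,"dz":0,"ax":0,"ay":0,"az":0}
    - {"jaw":0.0,"dx":0.004,"dy":0.025,"dz":0,"ax":0,"ay":0,"az":0}
    - {"jaw":0.0,"dx":0.004,"dy":0.025,"dz":0,"ax":0,"ay":0,"az":0}
    - {"jaw":0.0,"dx":0.004,"dy":0.025,"dz":0,"ax":0,"ay":0,"az":0}
    - {"jaw":0.0,"dx":0.004,"dy":0.025,"dz":0,"ax":0,"ay":0,"az":0}
    - {"jaw":0.0,"dx":0.004,"dy":0.025,"dz":0,"ax":0,"ay":0,"az":0}
    - {"jaw":0.0,"dx":0.004,"dy":0.025,"dz":0,"ax":0,"ay":0,"az":0}
    - {"jaw":0.0,"dx":0.003,"dy":0.025,"dz":0,"ax":0,"ay":0,"az":0}
    - {"jaw":0.0,"dx":0.002,"dy":0.02,"dz":0,"ax":0,"ay":0,"az":0}
    - {"jaw":0.0,"dx":0,"dy":0,"dz":0,"ax":0,"ay":0,"az":0}
    - {"jaw":0.0,"dx":0,"dy":0,"dz":0,"ax":0,"ay":0,"az":0}

```text
t: 31.9
tcp_pos: [523.6, -125.6, 190.8]
tcp_rot: [-1.225, -2.891, 0.001]
force: [-0.7, -1.2, -3.4]
width: 9.8
```

Run:
```python
from h import *
c=cam('wrist','w9.png')
st()
cam('scene');crop('scene',150,100,400,290,3.1,'s9.png')
```

```text
t 31.95 tcp [ 523.7 -126.8  190.9] yaxis deg 44.0 zax [-0.002 -0.    -1.   ] q [ 0.7   0.39 -0.64  1.86  0.28  0.98  0.7 ] F [ 0.3 -0.3 -2.5] w 9.5
```

View pics/w9.png

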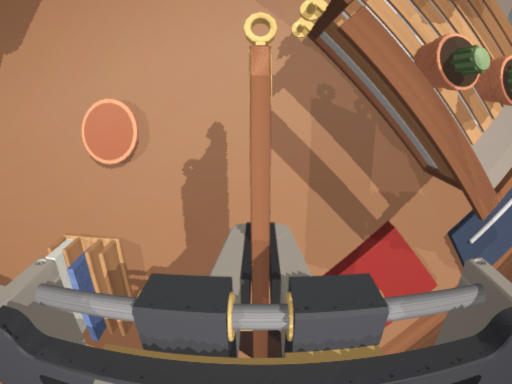

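View pics/s9.png

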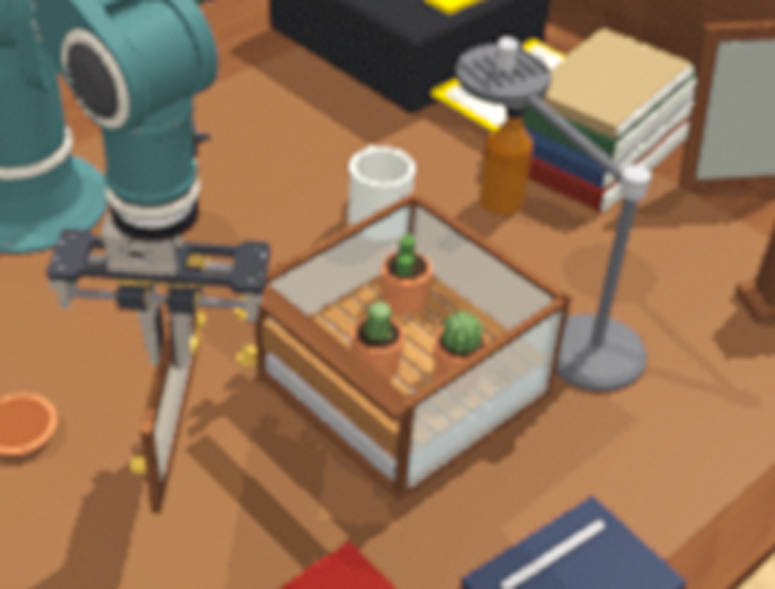

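Run:
```python
from h import *
c=load('wrist');crop('wrist',235,0,335,55,8,'w9b.png')
print(atz(c,260.3,27,202,True), -c['R'].T@c['t'])
P=cloud(c,True)
for X in [(439,24,123),(439,24,103),(439,24,50),(439,24,30)]:
    p=c['R']@np.array(X)+c['t'];r=np.hypot(p[0],p[1]);th=np.arctan2(r,p[2]);print(X,f(c)*th*p[0]/r+c['cx'],f(c)*th*p[1]/r+c['cy'])
```

```text
[437.66538623 -36.98618788 202.        ] [466.82477443 -66.76213254 361.06270073]
(439, 24, 123) 314.5401009321787 3.632785948904626
(439, 24, 103) 310.5988734503423 10.639205653716658
(439, 24, 50) 302.4266845791647 25.30950221035448
(439, 24, 30) 299.98185374549627 29.73574434924143
```

View pics/w9b.png

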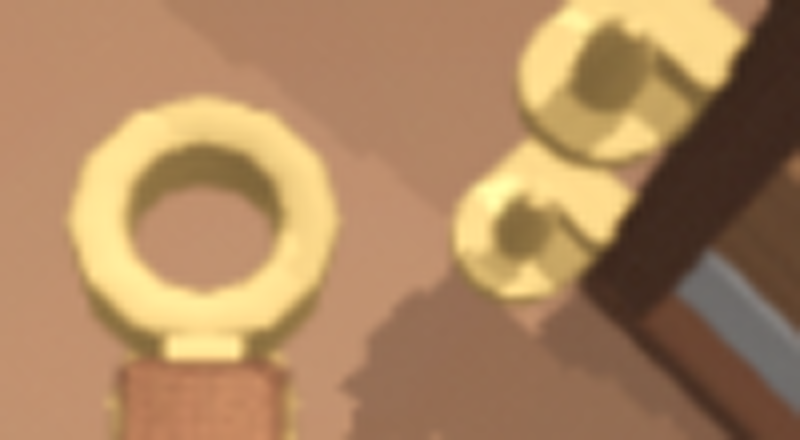

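carry_out:
  moves:
    - {"jaw":0.0,"dx":0,"dy":0.01,"dz":-0.02,"ax":0,"ay":0,"az":0}
    - {"jaw":0.0,"dx":0,"dy":0.01,"dz":-0.02,"ax":0,"ay":0,"az":0}
    - {"jaw":0.0,"dx":0,"dy":0.01,"dz":-0.013,"ax":0,"ay":0,"az":0}
    - {"jaw":0.0,"dx":0,"dy":0.004,"dz":0,"ax":0,"ay":0,"az":0}
    - {"jaw":0.0,"dx":0,"dy":0,"dz":0,"ax":0,"ay":0,"az":0}
    - {"jaw":0.0,"dx":0,"dy":0,"dz":0,"ax":0,"ay":0,"az":0}

```text
t: 32.6
tcp_pos: [525.2, -94.0, 139.5]
tcp_rot: [1.23, 2.889, -0.0]
force: [1.2, 0.7, -3.7]
width: 9.7
```

```bash
cat >> h.py <<'E'
def fproj(c,X):
    p=c['R']@np.array(X,float)+c['t'];r=np.hypot(p[0],p[1]);th=np.arctan2(r,p[2]);return f(c)*th*p[0]/r+c['cx'],f(c)*th*p[1]/r+c['cy']
E
python3 - <<'E'
from h import *
s0=st();c=cam('wrist')
s=st();crop('wrist',225,0,345,70,6.6,'w10.png')
for X in [(438,25,123),(438,25,103),(438,25,50),(438,25,30)]: print(X,fproj(c,X))
z=s['tcp_pos'][2]-88.7
print('eye pred',[fproj(c,(s0['tcp_pos'][0]-85.6,s0['tcp_pos'][1]+89,z+h)) for h in (100,88,27,15)])
E
```

```text
t 32.6 tcp [525.2 -94.  139.5] yaxis deg 43.9 zax [ 0.001 -0.001 -1.   ] q [ 0.61  0.45 -0.62  1.92  0.34  0.87  0.58] F [ 1.2  0.7 -3.7] w 9.7
t 32.65 tcp [525.2 -94.  139.5] yaxis deg 43.9 zax [ 0.001 -0.001 -1.   ] q [ 0.62  0.45 -0.62  1.92  0.34  0.87  0.58] F [-0.  -0.9 -2.8] w 9.8
(438, 25, 123) (np.float64(291.792892654709), np.float64(4.786253202680911))
(438, 25, 103) (np.float64(288.85107978689484), np.float64(13.5667205803841))
(438, 25, 50) (np.float64(283.1365621757737), np.float64(30.79462851493801))
(438, 25, 30) (np.float64(281.5211559353234), np.float64(35.70597843762363))
eye pred [(np.float64(260.36675335963884), np.float64(26.784118646559392)), (np.float64(260.35508102643666), np.float64(31.888176050630022)), (np.float64(260.3137535883535), np.float64(49.97545581234209)), (np.float64(260.3079851654146), np.float64(52.501978464881034))]
```

View pics/w10.png

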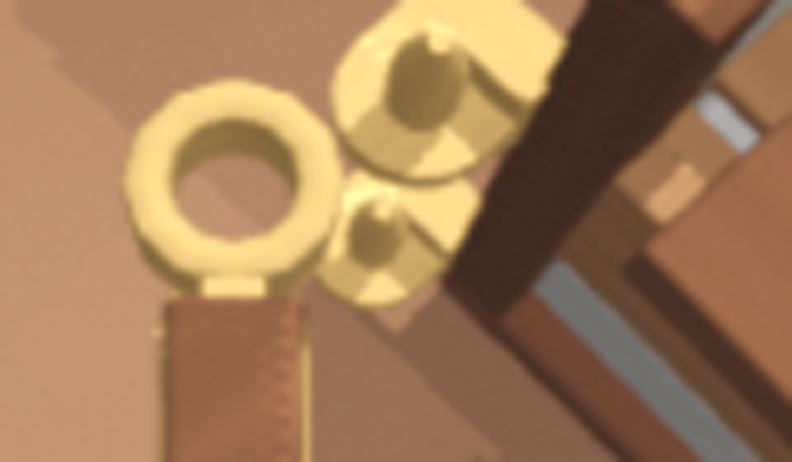

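carry_out:
  moves:
    - {"jaw":0.0,"dx":-0.0012,"dy":0.009,"dz":0,"ax":0,"ay":0,"az":0}
    - {"jaw":0.0,"dx":0,"dy":0.01,"dz":0,"ax":0,"ay":0,"az":0}
    - {"jaw":0.0,"dx":0,"dy":0.007,"dz":0,"ax":0,"ay":0,"az":0}
    - {"jaw":0.0,"dx":0,"dy":0.0033,"dz":0,"ax":0,"ay":0,"az":0}
    - {"jaw":0.0,"dx":0,"dy":0,"dz":0,"ax":0,"ay":0,"az":0}
    - {"jaw":0.0,"dx":0,"dy":0,"dz":0,"ax":0,"ay":0,"az":0}

```text
t: 33.25
tcp_pos: [523.5, -63.8, 138.7]
tcp_rot: [1.229, 2.891, -0.0]
force: [-0.1, -0.1, -3.7]
width: 9.7
```

Run:
```python
from h import *
c=cam('wrist')
s0=st();crop('wrist',225,0,300,70,8,'w11.png')
for X in [(438,24.4,123),(438,24.4,103)]: print(X,fproj(c,X))
z=s0['tcp_pos'][2]-88.7
print('eye pred',[fproj(c,(s0['tcp_pos'][0]-86,s0['tcp_pos'][1]+89.1,z+h)) for h in (100,88,27,15)])
```

```text
t 33.3 tcp [523.4 -64.1 138.6] yaxis deg 43.9 zax [-0. -0. -1.] q [ 0.57  0.45 -0.63  1.94  0.34  0.87  0.53] F [ 0.   0.2 -3.9] w 9.7
(438, 24.4, 123) (np.float64(259.8984473069167), np.float64(38.48807634196561))
(438, 24.4, 103) (np.float64(259.9477386793087), np.float64(44.55644390822536))
eye pred [(np.float64(259.8706256429011), np.float64(26.50480540024344)), (np.float64(259.9080464402624), np.float64(31.64324470681862)), (np.float64(260.0390473709176), np.float64(49.8646113633734)), (np.float64(260.0571483349082), np.float64(52.411310098268956))]
```

View pics/w11.png

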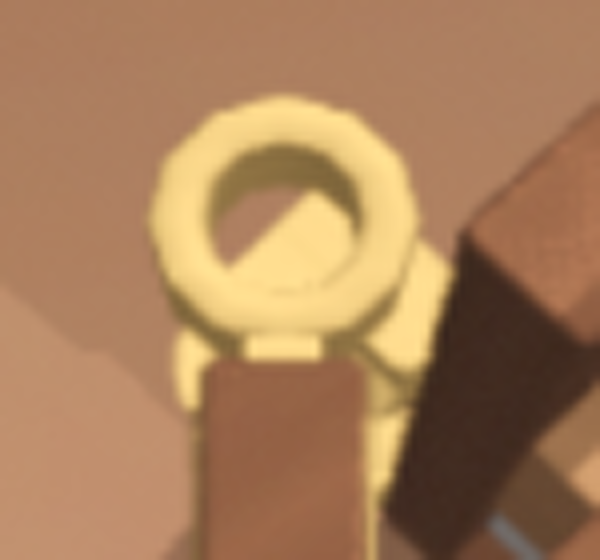

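carry_out:
  moves:
    - {"jaw":0.0,"dx":0.0006,"dy":-0.0006,"dz":-0.005,"ax":0,"ay":0,"az":0}
    - {"jaw":0.0,"dx":0,"dy":0,"dz":-0.005,"ax":0,"ay":0,"az":0}
    - {"jaw":0.0,"dx":0,"dy":0,"dz":0,"ax":0,"ay":0,"az":0}
    - {"jaw":0.0,"dx":0,"dy":0,"dz":-0.004,"ax":0,"ay":0,"az":0}
    - {"jaw":0.0,"dx":0,"dy":0,"dz":-0.003,"ax":0,"ay":0,"az":0}
    - {"jaw":0.0,"dx":0,"dy":0,"dz":0,"ax":0,"ay":0,"az":0}

```text
t: 33.9
tcp_pos: [523.7, -64.3, 121.2]
tcp_rot: [-1.229, -2.89, 0.0]
force: [0.6, 0.6, -2.6]
width: 10.3
```

carry_out:
  moves:
    - {"jaw":0.0,"dx":0,"dy":0,"dz":-0.003,"ax":0,"ay":0,"az":0}
    - {"jaw":0.0,"dx":0,"dy":0,"dz":0,"ax":0,"ay":0,"az":0}

```text
t: 34.1
tcp_pos: [523.8, -64.3, 118.4]
tcp_rot: [-1.229, -2.891, 0.0]
force: [-0.1, 0.6, -3.7]
width: 10.0
```

carry_out:
  moves:
    - {"jaw":0.0,"dx":0,"dy":0,"dz":-0.003,"ax":0,"ay":0,"az":0}
    - {"jaw":0.0,"dx":0,"dy":0,"dz":-0.002,"ax":0,"ay":0,"az":0}
    - {"jaw":0.0,"dx":0,"dy":0,"dz":0,"ax":0,"ay":0,"az":0}

```text
t: 34.4
tcp_pos: [523.8, -64.3, 113.4]
tcp_rot: [-1.229, -2.891, 0.0]
force: [0.5, -0.1, -2.8]
width: 9.4
```

Run:
```python
from h import *
c=cam('wrist')
s0=st();crop('wrist',225,0,300,70,8,'w12.png')
cam('scene');crop('scene',190,170,260,250,9,'s12.png')
```

```text
t 34.45 tcp [523.9 -64.3 113.5] yaxis deg 43.9 zax [-0.  0. -1.] q [ 0.55  0.48 -0.61  1.95  0.37  0.82  0.5 ] F [-0.3 -0.8 -3. ] w 9.6
```

View pics/w12.png

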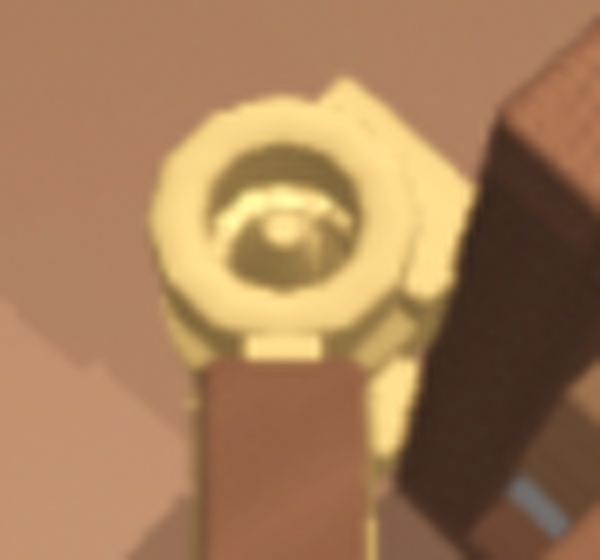

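View pics/s12.png

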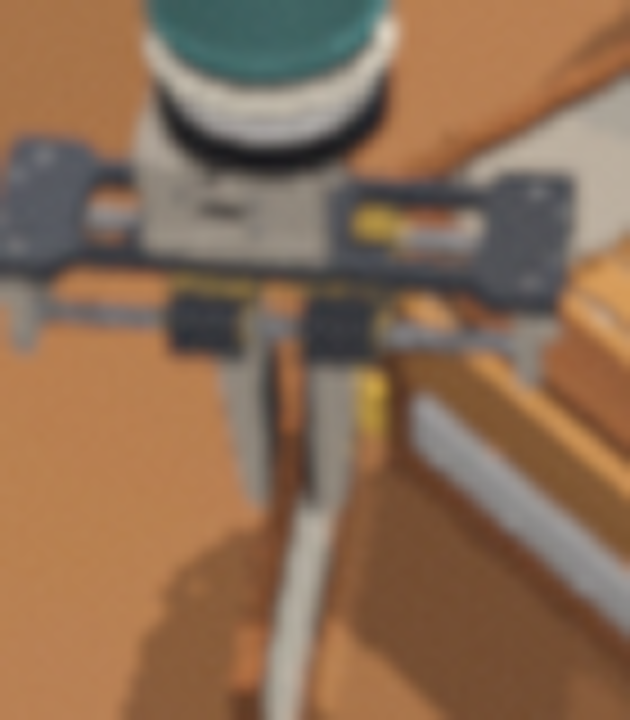

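Pin tip sits centred inside the bore (crop 285,228 vs ring centre 285,220). Continue down.

carry_out:
  moves:
    - {"jaw":0.0,"dx":0,"dy":0,"dz":-0.003,"ax":0,"ay":0,"az":0}
    - {"jaw":0.0,"dx":0,"dy":0,"dz":-0.003,"ax":0,"ay":0,"az":0}
    - {"jaw":0.0,"dx":0,"dy":0,"dz":0,"ax":0,"ay":0,"az":0}

```text
t: 34.8
tcp_pos: [523.6, -64.4, 107.2]
tcp_rot: [-1.229, -2.89, 0.0]
force: [0.1, -0.6, -3.7]
width: 9.8
```

carry_out:
  moves:
    - {"jaw":0.0,"dx":0,"dy":0,"dz":-0.002,"ax":0,"ay":0,"az":0}
    - {"jaw":0.0,"dx":0,"dy":0,"dz":0,"ax":0,"ay":0,"az":0}

```text
t: 35.0
tcp_pos: [523.9, -64.3, 105.4]
tcp_rot: [-1.229, -2.891, 0.0]
force: [0.4, -0.3, -3.3]
width: 10.3
```

carry_out:
  moves:
    - {"jaw":0.0,"dx":0,"dy":0,"dz":-0.001,"ax":0,"ay":0,"az":0}
    - {"jaw":0.0,"dx":0,"dy":0,"dz":0,"ax":0,"ay":0,"az":0}

```text
t: 35.2
tcp_pos: [524.0, -64.3, 104.6]
tcp_rot: [-1.229, -2.891, -0.0]
force: [-0.3, 0.2, -3.3]
width: 10.1
```

carry_out:
  moves:
    - {"jaw":0.0,"dx":0,"dy":0,"dz":-0.001,"ax":0,"ay":0,"az":0}
    - {"jaw":0.0,"dx":0,"dy":0,"dz":0,"ax":0,"ay":0,"az":0}

```text
t: 35.4
tcp_pos: [524.0, -64.3, 103.6]
tcp_rot: [-1.229, -2.891, 0.0]
force: [-0.2, -0.2, -2.8]
width: 10.3
```

carry_out:
  moves:
    - {"jaw":0.0,"dx":0,"dy":0,"dz":-0.001,"ax":0,"ay":0,"az":0}
    - {"jaw":0.0,"dx":0,"dy":0,"dz":0,"ax":0,"ay":0,"az":0}

```text
t: 35.6
tcp_pos: [524.1, -64.3, 102.9]
tcp_rot: [1.229, 2.891, 0.0]
force: [0.4, -0.0, -1.1]
width: 9.5
```

carry_out:
  moves:
    - {"jaw":0.012,"dx":0,"dy":0,"dz":0,"ax":0,"ay":0,"az":0}
    - {"jaw":0.03,"dx":0,"dy":0,"dz":0,"ax":0,"ay":0,"az":0}
    - {"jaw":0.03,"dx":0,"dy":0,"dz":0,"ax":0,"ay":0,"az":0}
    - {"jaw":0.03,"dx":0,"dy":0,"dz":0.02,"ax":0,"ay":0,"az":0}
    - {"jaw":0.03,"dx":0,"dy":0,"dz":0.04,"ax":0,"ay":0,"az":0}
    - {"jaw":0.03,"dx":0,"dy":0,"dz":0.04,"ax":0,"ay":0,"az":0}
    - {"jaw":0.03,"dx":0,"dy":0,"dz":0,"ax":0,"ay":0,"az":0}

```text
t: 36.3
tcp_pos: [527.5, -64.1, 207.9]
tcp_rot: [1.225, 2.882, 0.003]
force: [0.3, -1.1, 0.8]
width: 30.0
```

Run:
```python
from h import *
c=cam('wrist','w13.png')
s0=st();
cam('scene');crop('scene',120,120,370,310,3.1,'s13.png')
P=cloud(c,True);z=P[...,2]
m=(z>122)&(z<137)&(P[...,1]<15)&(P[...,1]>-250)&(P[...,0]>380)&(P[...,0]<650)
print(m.sum(),cv2.minAreaRect(P[m][:,:2].astype(np.float32)),np.median(P[m][:,2]))
```

```text
t 36.35 tcp [525.8 -64.4 205.3] yaxis deg 43.9 zax [ 0.006 -0.002 -1.   ] q [ 0.61  0.36 -0.68  1.88  0.27  0.99  0.59] F [-0.5 -1.  -1.1] w 30.0
2386 ((525.9446411132812, -66.68293762207031), (9.780153274536133, 222.3419647216797), 44.05613708496094) 128.2456410800712
```

View pics/w13.png

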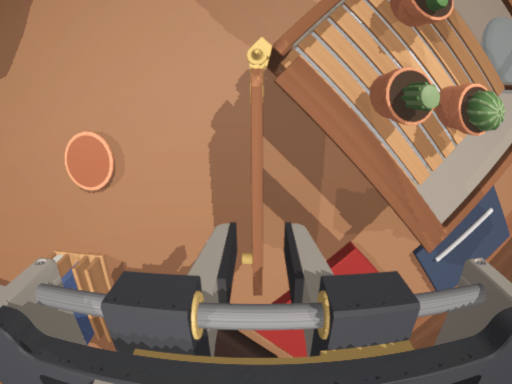

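View pics/s13.png

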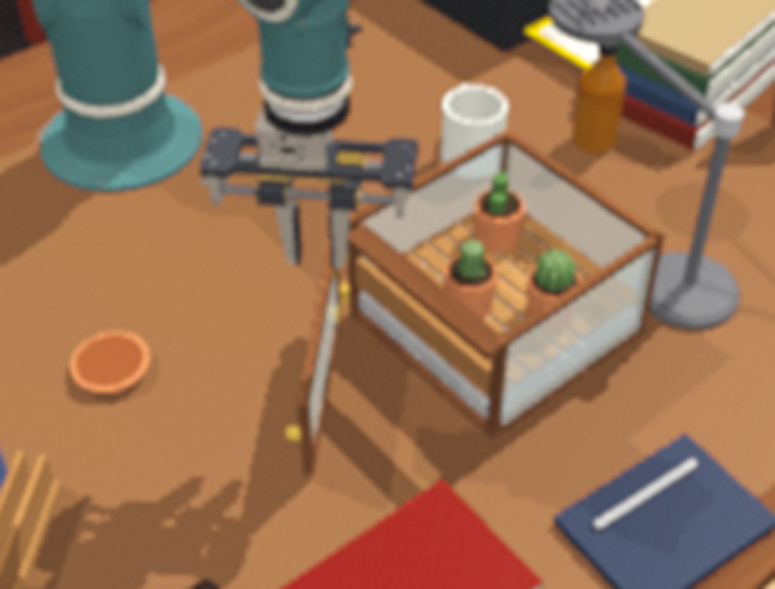

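carry_out:
  moves:
    - {"jaw":0.0,"dx":-0.0026,"dy":-0.0121,"dz":0,"ax":0,"ay":0,"az":-0.0766}
    - {"jaw":0.0,"dx":-0.0026,"dy":-0.0121,"dz":0,"ax":0,"ay":0,"az":-0.0766}
    - {"jaw":0.0,"dx":-0.0026,"dy":-0.0121,"dz":0,"ax":0,"ay":0,"az":-0.0766}
    - {"jaw":0.0,"dx":-0.0026,"dy":-0.0121,"dz":0,"ax":0,"ay":0,"az":-0.0766}
    - {"jaw":0.0,"dx":-0.0026,"dy":-0.0121,"dz":0,"ax":0,"ay":0,"az":-0.0766}
    - {"jaw":0.0,"dx":-0.0026,"dy":-0.0121,"dz":0,"ax":0,"ay":0,"az":-0.0766}
    - {"jaw":0.0,"dx":-0.0026,"dy":-0.0121,"dz":0,"ax":0,"ay":0,"az":-0.0766}
    - {"jaw":0.0,"dx":-0.0026,"dy":-0.0121,"dz":0,"ax":0,"ay":0,"az":-0.0766}
    - {"jaw":0.0,"dx":-0.0026,"dy":-0.0121,"dz":0,"ax":0,"ay":0,"az":-0.0766}
    - {"jaw":0.0,"dx":-0.0026,"dy":-0.0121,"dz":0,"ax":0,"ay":0,"az":-0.0766}
    - {"jaw":0.0,"dx":0,"dy":0,"dz":0,"ax":0.1,"ay":0,"az":0}
    - {"jaw":0.0,"dx":0,"dy":0,"dz":0,"ax":0.1,"ay":0,"az":0}
    - {"jaw":0.0,"dx":0,"dy":0,"dz":0,"ax":0.1,"ay":0,"az":0}
    - {"jaw":0.0,"dx":0,"dy":0,"dz":0,"ax":0.1,"ay":0,"az":0}
    - {"jaw":0.0,"dx":0,"dy":0,"dz":0,"ax":0.12,"ay":0,"az":0}
    - {"jaw":0.0,"dx":0,"dy":0,"dz":0,"ax":0,"ay":0,"az":0}
    - {"jaw":0.0,"dx":0,"dy":0,"dz":0,"ax":0,"ay":0,"az":0}

```text
t: 38.1
tcp_pos: [497.2, -185.0, 201.1]
tcp_rot: [-1.929, -1.928, -0.511]
force: [0.4, 0.2, 0.0]
width: 0.6
```

Run:
```python
from h import *
s=st()
H=np.array([438,24.4]);r=205
prev=None
for ph in list(range(-55,1,5))+[2]:
    a=np.radians(ph);K=H+r*np.array([np.cos(a),np.sin(a)])+5*np.array([np.sin(a),-np.cos(a)]);T=K-[18,8.7]
    print(ph,T.round(1),None if prev is None else (T-prev).round(1));prev=T
c=cam('scene');crop('scene',120,120,370,310,3.1,'s14.png')
t=cam('top');P=cloud(t);z=P[...,2];m=(z>115)&(z<137)&(P[...,1]<5)&(P[...,1]>-180)&(P[...,0]>400)&(P[...,0]<680)
print(m.sum(),cv2.minAreaRect(P[m][:,:2].astype(np.float32)))
```

```text
t 38.1 tcp [ 497.2 -185.   201.1] yaxis deg 0.0 zax [-0.002  0.497 -0.868] q [ 0.98  0.53 -0.56  1.73 -0.2   1.19  0.54] F [0.4 0.2 0. ] w 0.6
-55 [ 533.5 -155.1] None
-50 [ 547.9 -144.6] [14.5 10.5]
-45 [ 561.4 -132.8] [13.5 11.8]
-40 [ 573.8 -119.9] [12.4 12.9]
-35 [ 585.1 -106. ] [11.2 13.9]
-30 [595.  -91.1] [10.  14.8]
-25 [603.7 -75.5] [ 8.6 15.7]
-20 [610.9 -59.1] [ 7.2 16.4]
-15 [616.7 -42.2] [ 5.8 16.9]
-10 [621.  -24.8] [ 4.3 17.4]
-5 [623.8  -7.1] [ 2.8 17.7]
0 [625.   10.7] [ 1.2 17.8]
2 [625.   17.9] [0.  7.2]
242 ((530.8638916015625, -68.87468719482422), (10.958015441894531, 211.3562469482422), 43.85518264770508)
```

View pics/s14.png

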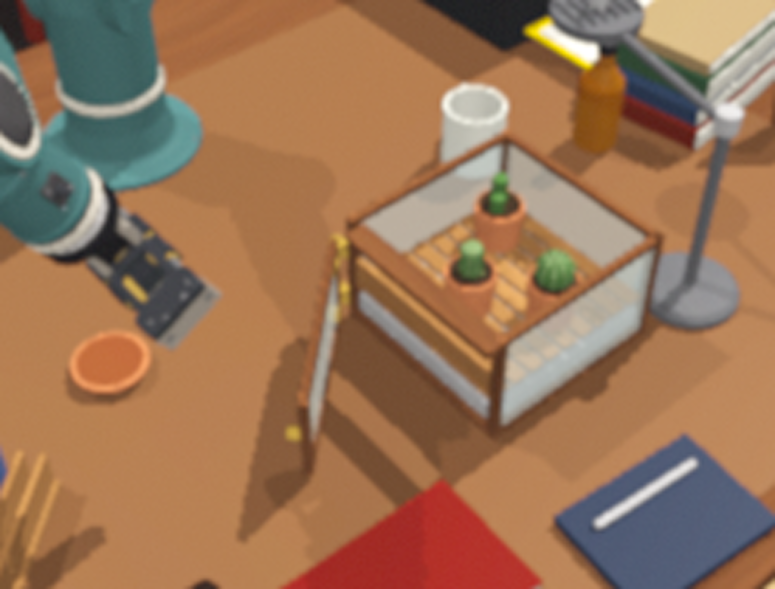

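carry_out:
  moves:
    - {"jaw":0.0,"dx":0.006,"dy":0.005,"dz":-0.03,"ax":0,"ay":0,"az":0}
    - {"jaw":0.0,"dx":0.01,"dy":0.01,"dz":-0.03,"ax":0,"ay":0,"az":0}
    - {"jaw":0.0,"dx":0.01,"dy":0.01,"dz":-0.026,"ax":0,"ay":0,"az":0}
    - {"jaw":0.0,"dx":0.01,"dy":0.005,"dz":0,"ax":0,"ay":0,"az":0}
    - {"jaw":0.0,"dx":0.007,"dy":0.005,"dz":0,"ax":0,"ay":0,"az":0}
    - {"jaw":0.0,"dx":0.007,"dy":0.006,"dz":0,"ax":0,"ay":0,"az":0}
    - {"jaw":0.0,"dx":0.007,"dy":0.006,"dz":0,"ax":0,"ay":0,"az":0}
    - {"jaw":0.0,"dx":0.007,"dy":0.006,"dz":0,"ax":0,"ay":0,"az":0}
    - {"jaw":0.0,"dx":0,"dy":0,"dz":0,"ax":0,"ay":0,"az":0}

```text
t: 39.1
tcp_pos: [563.1, -131.1, 117.6]
tcp_rot: [-1.927, -1.933, -0.515]
force: [-0.0, 0.5, -0.0]
width: 0.3
```

carry_out:
  moves:
    - {"jaw":0.0,"dx":0.006,"dy":0.0063,"dz":-0.002,"ax":0,"ay":0,"az":0}
    - {"jaw":0.0,"dx":0.006,"dy":0.0064,"dz":0,"ax":0,"ay":0,"az":0}
    - {"jaw":0.0,"dx":0.0056,"dy":0.007,"dz":0,"ax":0,"ay":0,"az":0}
    - {"jaw":0.0,"dx":0.0056,"dy":0.007,"dz":0,"ax":0,"ay":0,"az":0}
    - {"jaw":0.0,"dx":0.005,"dy":0.0074,"dz":0,"ax":0,"ay":0,"az":0}
    - {"jaw":0.0,"dx":0.005,"dy":0.0074,"dz":0,"ax":0,"ay":0,"az":0}
    - {"jaw":0.0,"dx":0.0043,"dy":0.0078,"dz":0,"ax":0,"ay":0,"az":0}
    - {"jaw":0.0,"dx":0.0043,"dy":0.0079,"dz":0,"ax":0,"ay":0,"az":0}
    - {"jaw":0.0,"dx":0.0036,"dy":0.0082,"dz":0,"ax":0,"ay":0,"az":0}
    - {"jaw":0.0,"dx":0.0036,"dy":0.0082,"dz":0,"ax":0,"ay":0,"az":0}
    - {"jaw":0.0,"dx":0.003,"dy":0.007,"dz":0,"ax":0,"ay":0,"az":0}
    - {"jaw":0.0,"dx":0.003,"dy":0.006,"dz":0,"ax":0,"ay":0,"az":0}

```text
t: 40.3
tcp_pos: [617.1, -44.9, 114.7]
tcp_rot: [-1.928, -1.93, -0.513]
force: [-0.2, -0.8, -0.5]
width: 0.4
```

Run:
```python
from h import *
st();c=cam('scene');crop('scene',150,130,350,290,3.8,'s15.png')
```

```text
t 40.3 tcp [617.1 -44.9 114.7] yaxis deg 0.1 zax [-0.     0.497 -0.868] q [ 0.66  0.72 -0.56  1.67 -0.19  0.96  0.32] F [-0.2 -0.8 -0.5] w 0.4
```

View pics/s15.png

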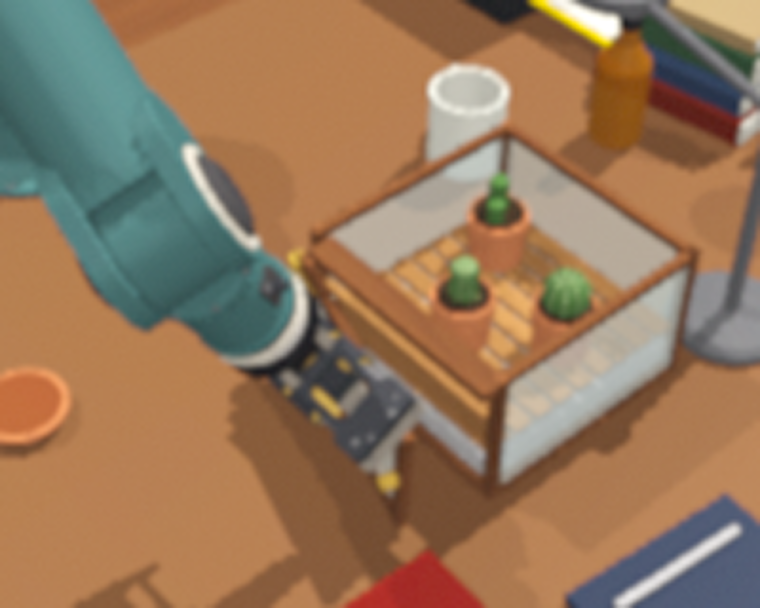

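carry_out:
  moves:
    - {"jaw":0.0,"dx":0.0014,"dy":0.007,"dz":0,"ax":0,"ay":0,"az":0}
    - {"jaw":0.0,"dx":0.0014,"dy":0.007,"dz":0,"ax":0,"ay":0,"az":0}
    - {"jaw":0.0,"dx":0.0012,"dy":0.007,"dz":0,"ax":0,"ay":0,"az":0}
    - {"jaw":0.0,"dx":0.0012,"dy":0.007,"dz":0,"ax":0,"ay":0,"az":0}
    - {"jaw":0.0,"dx":0.001,"dy":0.006,"dz":0,"ax":0,"ay":0,"az":0}
    - {"jaw":0.0,"dx":0.001,"dy":0.005,"dz":0,"ax":0,"ay":0,"az":0}
    - {"jaw":0.0,"dx":0,"dy":0.004,"dz":0,"ax":0,"ay":0,"az":0}
    - {"jaw":0.0,"dx":0,"dy":0.003,"dz":0,"ax":0,"ay":0,"az":0}
    - {"jaw":0.0,"dx":0,"dy":0.002,"dz":0,"ax":0,"ay":0,"az":0}
    - {"jaw":0.0,"dx":0,"dy":0,"dz":0,"ax":0,"ay":0,"az":0}

```text
t: 41.35
tcp_pos: [624.2, 2.5, 114.7]
tcp_rot: [-1.928, -1.93, -0.513]
force: [-0.2, 0.7, -0.2]
width: 0.3
```

carry_out:
  moves:
    - {"jaw":0.0,"dx":0,"dy":0.002,"dz":0,"ax":0,"ay":0,"az":0}
    - {"jaw":0.0,"dx":0,"dy":0.001,"dz":0,"ax":0,"ay":0,"az":0}

```text
t: 41.55
tcp_pos: [624.2, 5.2, 114.7]
tcp_rot: [-1.929, -1.93, -0.514]
force: [-0.3, -0.3, 0.0]
width: 0.5
```

carry_out:
  moves:
    - {"jaw":0.0,"dx":0,"dy":0.002,"dz":0,"ax":0,"ay":0,"az":0}
    - {"jaw":0.0,"dx":0,"dy":0,"dz":0,"ax":0,"ay":0,"az":0}

```text
t: 41.75
tcp_pos: [624.2, 7.6, 114.8]
tcp_rot: [-1.928, -1.93, -0.514]
force: [-0.9, -0.3, -0.0]
width: 0.1
```

carry_out:
  moves:
    - {"jaw":0.0,"dx":0,"dy":0.0015,"dz":0,"ax":0,"ay":0,"az":0}
    - {"jaw":0.0,"dx":0,"dy":0,"dz":0,"ax":0,"ay":0,"az":0}

```text
t: 41.95
tcp_pos: [624.2, 9.0, 114.7]
tcp_rot: [-1.928, -1.93, -0.513]
force: [0.1, -0.1, 0.0]
width: 0.3
```

carry_out:
  moves:
    - {"jaw":0.0,"dx":0,"dy":0.001,"dz":0,"ax":0,"ay":0,"az":0}
    - {"jaw":0.0,"dx":0,"dy":0,"dz":0,"ax":0,"ay":0,"az":0}

```text
t: 42.15
tcp_pos: [624.2, 9.9, 114.7]
tcp_rot: [-1.928, -1.93, -0.513]
force: [-0.5, -0.3, 0.8]
width: 0.6
```

Run:
```python
from h import *
st();c=cam('wrist','w16.png');c=cam('scene');crop('scene',150,130,350,290,3.8,'s16.png')
```

```text
t 42.15 tcp [624.2   9.9 114.7] yaxis deg 0.1 zax [-0.     0.497 -0.868] q [ 0.59  0.71 -0.57  1.69 -0.2   0.91  0.26] F [-0.5 -0.3  0.8] w 0.6
```

View pics/w16.png

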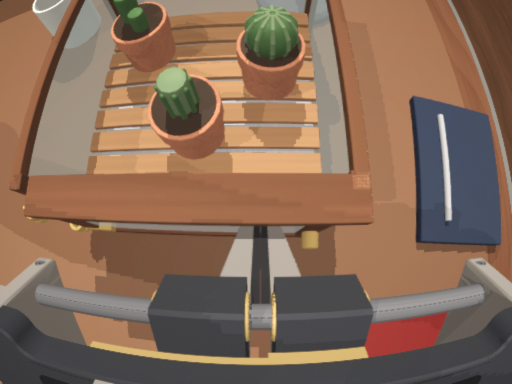

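View pics/s16.png

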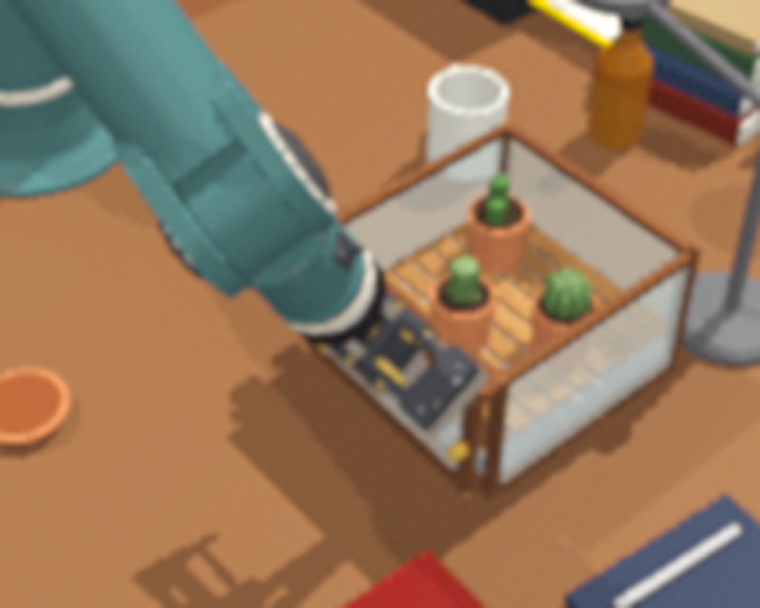

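carry_out:
  moves:
    - {"jaw":0.0,"dx":0,"dy":0.001,"dz":0,"ax":0,"ay":0,"az":0}
    - {"jaw":0.0,"dx":0,"dy":0,"dz":0,"ax":0,"ay":0,"az":0}

```text
t: 42.45
tcp_pos: [624.2, 11.0, 114.7]
tcp_rot: [-1.928, -1.93, -0.514]
force: [0.5, -0.1, 0.4]
width: 0.4
```

carry_out:
  moves:
    - {"jaw":0.0,"dx":0,"dy":0.001,"dz":0,"ax":0,"ay":0,"az":0}
    - {"jaw":0.0,"dx":0,"dy":0,"dz":0,"ax":0,"ay":0,"az":0}

```text
t: 42.65
tcp_pos: [624.2, 12.0, 114.7]
tcp_rot: [-1.928, -1.93, -0.513]
force: [0.1, -1.2, -0.4]
width: 0.6
```

Run:
```python
from h import *
st();c=cam('wrist');crop('wrist',180,150,400,260,3.6,'w17.png')
```

```text
t 42.65 tcp [624.2  12.  114.7] yaxis deg 0.1 zax [-0.     0.497 -0.868] q [ 0.59  0.71 -0.57  1.69 -0.2   0.91  0.25] F [ 0.1 -1.2 -0.4] w 0.6
```

View pics/w17.png

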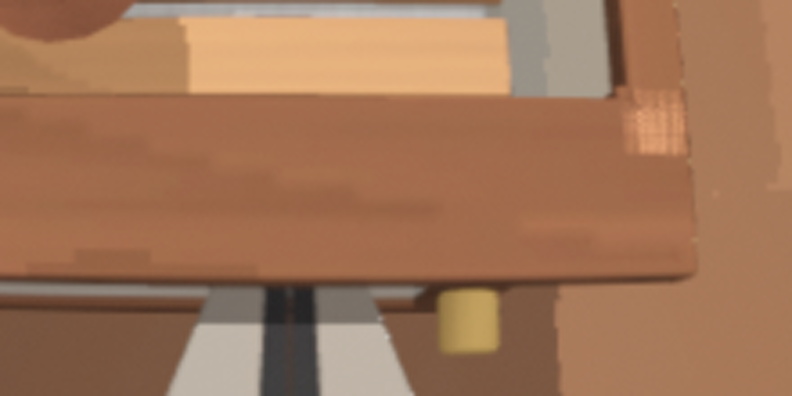

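carry_out:
  moves:
    - {"jaw":0.0,"dx":0,"dy":0.001,"dz":0,"ax":0,"ay":0,"az":0}
    - {"jaw":0.0,"dx":0,"dy":0,"dz":0,"ax":0,"ay":0,"az":0}

```text
t: 42.9
tcp_pos: [624.2, 12.8, 114.7]
tcp_rot: [-1.928, -1.93, -0.513]
force: [0.3, -0.2, 0.4]
width: 0.7
```

carry_out:
  moves:
    - {"jaw":0.0,"dx":0,"dy":0.001,"dz":0,"ax":0,"ay":0,"az":0}
    - {"jaw":0.0,"dx":0,"dy":0,"dz":0,"ax":0,"ay":0,"az":0}

```text
t: 43.1
tcp_pos: [624.3, 13.1, 114.6]
tcp_rot: [-1.929, -1.93, -0.513]
force: [0.2, -2.2, 0.1]
width: 0.3
```

carry_out:
  moves:
    - {"jaw":0.0,"dx":0,"dy":-0.001,"dz":0,"ax":0,"ay":0,"az":0}
    - {"jaw":0.0,"dx":0,"dy":-0.003,"dz":0,"ax":0,"ay":0,"az":0}
    - {"jaw":0.0,"dx":0,"dy":-0.015,"dz":0,"ax":0,"ay":0,"az":0}
    - {"jaw":0.0,"dx":0,"dy":-0.03,"dz":0.02,"ax":0,"ay":0,"az":0}
    - {"jaw":0.0,"dx":-0.005,"dy":-0.04,"dz":0.04,"ax":0,"ay":0,"az":0}
    - {"jaw":0.0,"dx":-0.005,"dy":-0.04,"dz":0.04,"ax":0,"ay":0,"az":0}
    - {"jaw":0.0,"dx":-0.005,"dy":0,"dz":0.04,"ax":-0.12,"ay":0,"az":0}
    - {"jaw":0.0,"dx":-0.005,"dy":0,"dz":0.04,"ax":-0.12,"ay":0,"az":0}
    - {"jaw":0.03,"dx":-0.005,"dy":0,"dz":0.03,"ax":-0.12,"ay":0,"az":0}
    - {"jaw":0.06,"dx":-0.005,"dy":0,"dz":0,"ax":-0.12,"ay":0,"az":0}
    - {"jaw":0.06,"dx":0,"dy":0,"dz":0,"ax":-0.04,"ay":0,"az":0}
    - {"jaw":0.06,"dx":0,"dy":0,"dz":0,"ax":0,"ay":0,"az":0}

```text
t: 44.3
tcp_pos: [595.4, -103.9, 316.3]
tcp_rot: [2.216, 2.225, 0.001]
force: [0.4, -0.2, -0.2]
width: 30.4
```

Run:
```python
from h import *
st();c=cam('wrist','w18.png');s=cam('scene');crop('scene',120,110,370,300,3.1,'s18.png')
P=cloud(s);z=P[...,2]
# door outer face points: y as function of x
for x0 in range(450,690,20):
    m=(abs(P[...,0]-x0)<10)&(P[...,1]>-20)&(P[...,1]<45)&(z>25)&(z<135)
    if m.sum()>3: print(x0,m.sum(),np.percentile(P[m][:,1],[5,25,50,75]).round(1))
t=cam('top');crop('top',160,130,300,250,5.5,'t18.png')
```

```text
t 44.3 tcp [ 595.4 -103.9  316.3] yaxis deg 0.3 zax [ 0.001 -0.001 -1.   ] q [ 0.48  0.35 -0.47  1.58  0.17  1.25 -0.02] F [ 0.4 -0.2 -0.2] w 30.4
450 39 [13.4 15.5 16.8 17.8]
470 87 [14.3 16.  17.1 18.8]
490 85 [14.9 17.  18.5 19.3]
510 87 [15.5 16.9 18.2 18.9]
530 88 [14.5 16.6 17.9 18.7]
550 85 [14.6 16.2 17.4 18. ]
570 94 [14.  15.9 16.9 17.8]
590 99 [13.7 15.3 16.5 17.3]
610 94 [13.2 15.  16.  16.8]
630 100 [13.1 14.6 15.5 16.6]
650 82 [11.8 14.  15.2 16.1]
670 190 [ 0.2 11.7 14.  29.1]
```

View pics/s18.png

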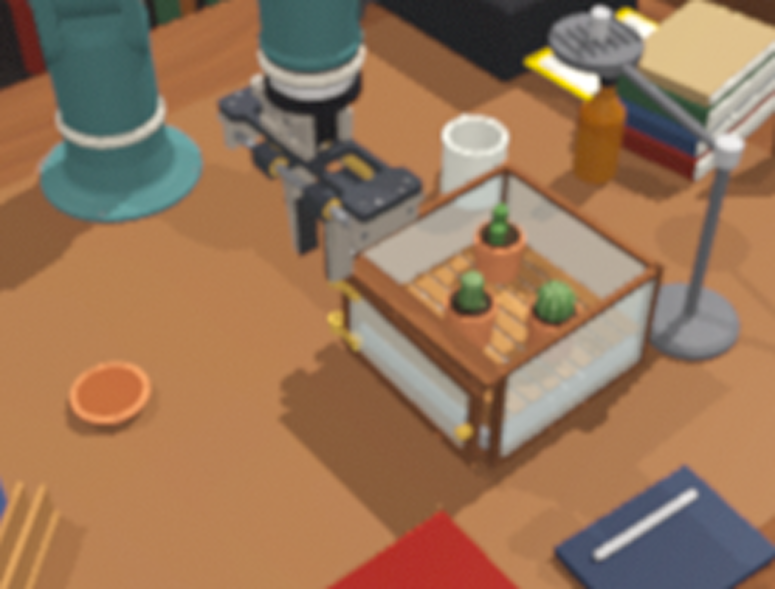

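View pics/t18.png

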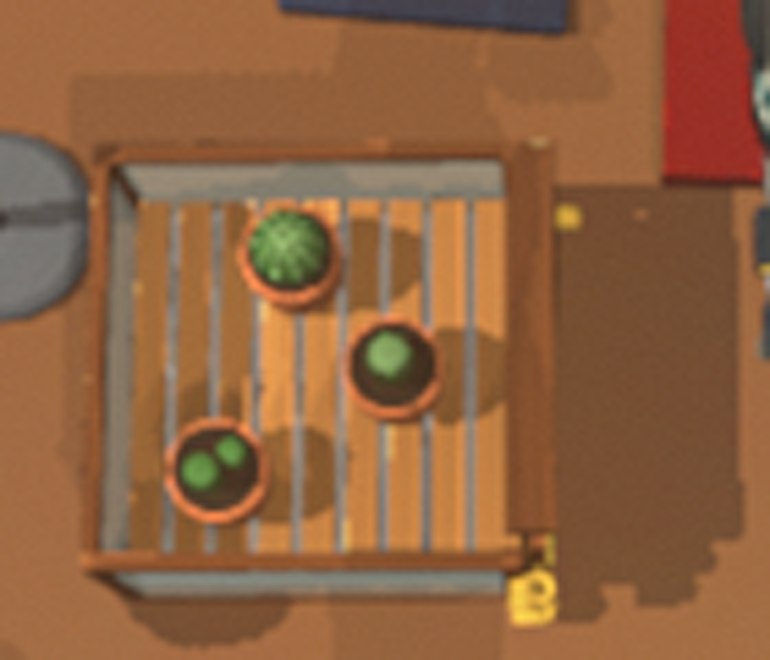

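Run:
```python
from h import *
t=load('top');s=load('scene');w=load('wrist')
crop('scene',225,180,290,270,8,'s19.png')
for n,c,fi in (('w',w,True),('s',s,False)):
    P=cloud(c,fi);z=P[...,2]
    for lab,a,b in (('rail',141,149),('door',30,125)):
        r=[]
        for x0 in range(480,680,20):
            m=(abs(P[...,0]-x0)<10)&(P[...,1]>0)&(P[...,1]<30)&(z>a)&(z<b)
            r.append((x0,int(m.sum()),np.median(P[m][:,1]).round(1) if m.sum()>2 else None, np.percentile(P[m][:,1],10).round(1) if m.sum()>2 else None))
        print(n,lab,r)
```

```text
w rail [(480, 23, np.float64(15.6), np.float64(13.9)), (500, 22, np.float64(21.4), np.float64(14.4)), (520, 38, np.float64(16.4), np.float64(13.9)), (540, 34, np.float64(15.1), np.float64(13.8)), (560, 47, np.float64(15.3), np.float64(13.5)), (580, 23, np.float64(20.9), np.float64(14.2)), (600, 39, np.float64(17.5), np.float64(14.2)), (620, 38, np.float64(21.3), np.float64(13.4)), (640, 35, np.float64(19.8), np.float64(14.0)), (660, 28, np.float64(19.4), np.float64(13.5))]
w door [(480, 76, np.float64(20.1), np.float64(17.3)), (500, 46, np.float64(20.4), np.float64(19.8)), (520, 43, np.float64(19.9), np.float64(19.3)), (540, 49, np.float64(19.4), np.float64(19.0)), (560, 58, np.float64(19.1), np.float64(18.5)), (580, 71, np.float64(18.3), np.float64(16.5)), (600, 74, np.float64(17.8), np.float64(16.0)), (620, 80, np.float64(17.1), np.float64(15.6)), (640, 86, np.float64(16.8), np.float64(14.4)), (660, 189, np.float64(13.3), np.float64(2.7))]
s rail [(480, 11, np.float64(21.4), np.float64(11.7)), (500, 14, np.float64(14.1), np.float64(11.9)), (520, 16, np.float64(17.9), np.float64(11.1)), (540, 17, np.float64(13.9), np.float64(11.9)), (560, 19, np.float64(15.8), np.float64(10.9)), (580, 18, np.float64(22.2), np.float64(11.3)), (600, 19, np.float64(18.5), np.float64(12.6)), (620, 21, np.float64(12.9), np.float64(11.3)), (640, 17, np.float64(15.8), np.float64(11.5)), (660, 16, np.float64(15.1), np.float64(11.5))]
s door [(480, 76, np.float64(18.2), np.float64(15.0)), (500, 74, np.float64(18.6), np.float64(16.6)), (520, 70, np.float64(18.3), np.float64(15.9)), (540, 72, np.float64(17.5), np.float64(16.0)), (560, 76, np.float64(17.5), np.float64(15.2)), (580, 81, np.float64(16.5), np.float64(14.9)), (600, 84, np.float64(16.1), np.float64(14.3)), (620, 88, np.float64(16.0), np.float64(13.6)), (640, 90, np.float64(15.3), np.float64(13.5)), (660, 83, np.float64(12.8), np.float64(10.1))]
```

View pics/s19.png

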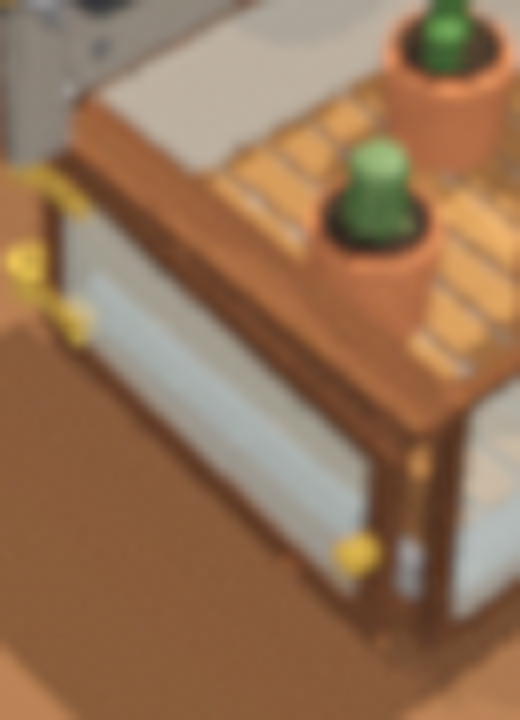

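View pics/w18.png

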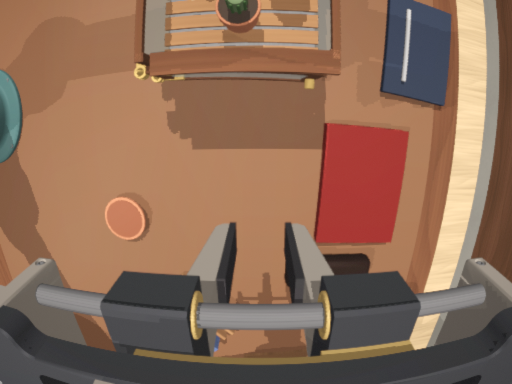

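carry_out:
  moves:
    - {"jaw":0.0,"dx":0.006,"dy":0,"dz":-0.03,"ax":0.1,"ay":0,"az":0}
    - {"jaw":0.0,"dx":0.006,"dy":0,"dz":-0.03,"ax":0.1,"ay":0,"az":0}
    - {"jaw":0.0,"dx":0.006,"dy":0.005,"dz":-0.03,"ax":0.1,"ay":0,"az":0}
    - {"jaw":0.0,"dx":0.006,"dy":0.01,"dz":-0.03,"ax":0.1,"ay":0,"az":0}
    - {"jaw":0.0,"dx":0.005,"dy":0.01,"dz":-0.03,"ax":0.12,"ay":0,"az":0}
    - {"jaw":0.0,"dx":0,"dy":0.015,"dz":-0.03,"ax":0,"ay":0,"az":0}
    - {"jaw":0.0,"dx":0,"dy":0.02,"dz":-0.02,"ax":0,"ay":0,"az":0}
    - {"jaw":0.0,"dx":0,"dy":0.02,"dz":0,"ax":0,"ay":0,"az":0}
    - {"jaw":0.0,"dx":0,"dy":0.01,"dz":0,"ax":0,"ay":0,"az":0}
    - {"jaw":0.0,"dx":0,"dy":0,"dz":0,"ax":0,"ay":0,"az":0}
    - {"jaw":0.0,"dx":0,"dy":0,"dz":0,"ax":0,"ay":0,"az":0}

```text
t: 45.55
tcp_pos: [625.5, -16.5, 116.6]
tcp_rot: [-1.93, -1.933, -0.515]
force: [0.2, -0.8, -0.3]
width: 0.3
```

carry_out:
  moves:
    - {"jaw":0.0,"dx":0,"dy":0.006,"dz":-0.001,"ax":0,"ay":0,"az":0}
    - {"jaw":0.0,"dx":0,"dy":0.006,"dz":0,"ax":0,"ay":0,"az":0}
    - {"jaw":0.0,"dx":0,"dy":0.004,"dz":0,"ax":0,"ay":0,"az":0}
    - {"jaw":0.0,"dx":0,"dy":0.002,"dz":0,"ax":0,"ay":0,"az":0}
    - {"jaw":0.0,"dx":0,"dy":0.001,"dz":0,"ax":0,"ay":0,"az":0}
    - {"jaw":0.0,"dx":0,"dy":0.001,"dz":0,"ax":0,"ay":0,"az":0}
    - {"jaw":0.0,"dx":0,"dy":0.001,"dz":0,"ax":0,"ay":0,"az":0}
    - {"jaw":0.0,"dx":0,"dy":0.001,"dz":0,"ax":0,"ay":0,"az":0}
    - {"jaw":0.0,"dx":0,"dy":0.001,"dz":0,"ax":0,"ay":0,"az":0}
    - {"jaw":0.0,"dx":0,"dy":0.001,"dz":0,"ax":0,"ay":0,"az":0}
    - {"jaw":0.0,"dx":0,"dy":0.001,"dz":0,"ax":0,"ay":0,"az":0}
    - {"jaw":0.0,"dx":0,"dy":0.001,"dz":0,"ax":0,"ay":0,"az":0}
    - {"jaw":0.0,"dx":0,"dy":0.001,"dz":0,"ax":0,"ay":0,"az":0}
    - {"jaw":0.0,"dx":0,"dy":0,"dz":0,"ax":0,"ay":0,"az":0}

```text
t: 46.95
tcp_pos: [624.4, 11.5, 114.1]
tcp_rot: [-1.928, -1.93, -0.513]
force: [-0.3, -0.5, -0.0]
width: 0.6
```

carry_out:
  moves:
    - {"jaw":0.0,"dx":0,"dy":0.001,"dz":0,"ax":0,"ay":0,"az":0}
    - {"jaw":0.0,"dx":0,"dy":0.001,"dz":0,"ax":0,"ay":0,"az":0}
    - {"jaw":0.0,"dx":0,"dy":0,"dz":0,"ax":0,"ay":0,"az":0}

```text
t: 47.25
tcp_pos: [624.5, 13.0, 114.1]
tcp_rot: [-1.929, -1.93, -0.513]
force: [0.8, -1.2, 0.5]
width: 0.7
```

carry_out:
  moves:
    - {"jaw":0.0,"dx":0,"dy":0,"dz":0,"ax":0,"ay":0,"az":0}
    - {"jaw":0.0,"dx":0,"dy":0,"dz":0,"ax":0,"ay":0,"az":0}
    - {"jaw":0.0,"dx":0,"dy":-0.0005,"dz":0,"ax":0,"ay":0,"az":0}
    - {"jaw":0.0,"dx":0,"dy":-0.0005,"dz":0,"ax":0,"ay":0,"az":0}
    - {"jaw":0.0,"dx":0,"dy":-0.0005,"dz":0,"ax":0,"ay":0,"az":0}
    - {"jaw":0.0,"dx":0,"dy":-0.0005,"dz":0,"ax":0,"ay":0,"az":0}
    - {"jaw":0.0,"dx":0,"dy":-0.001,"dz":0,"ax":0,"ay":0,"az":0}
    - {"jaw":0.0,"dx":0,"dy":-0.001,"dz":0,"ax":0,"ay":0,"az":0}
    - {"jaw":0.0,"dx":0,"dy":-0.002,"dz":0,"ax":0,"ay":0,"az":0}
    - {"jaw":0.0,"dx":0,"dy":-0.004,"dz":0,"ax":0,"ay":0,"az":0}
    - {"jaw":0.0,"dx":0,"dy":-0.02,"dz":0,"ax":0,"ay":0,"az":0}
    - {"jaw":0.0,"dx":0,"dy":-0.03,"dz":0.02,"ax":0,"ay":0,"az":0}
    - {"jaw":0.0,"dx":-0.005,"dy":-0.04,"dz":0.04,"ax":0,"ay":0,"az":0}
    - {"jaw":0.0,"dx":-0.005,"dy":-0.03,"dz":0.04,"ax":-0.1,"ay":0,"az":0}
    - {"jaw":0.0,"dx":-0.005,"dy":0,"dz":0.04,"ax":-0.12,"ay":0,"az":0}
    - {"jaw":0.0,"dx":-0.005,"dy":0,"dz":0.04,"ax":-0.12,"ay":0,"az":0}
    - {"jaw":0.03,"dx":-0.005,"dy":0,"dz":0.03,"ax":-0.12,"ay":0,"az":0}
    - {"jaw":0.06,"dx":0,"dy":0,"dz":0,"ax":-0.06,"ay":0,"az":0}
    - {"jaw":0.06,"dx":0,"dy":0,"dz":0,"ax":0,"ay":0,"az":0}

```text
t: 49.15
tcp_pos: [600.4, -110.0, 321.4]
tcp_rot: [2.214, 2.224, 0.002]
force: [0.2, 0.2, 0.0]
width: 22.1
```

```bash
cat > dm.py <<'E'
from h import *
def door():
  for n,fi in (('wrist',True),('scene',False)):
    c=cam(n);P=cloud(c,fi);z=P[...,2]
    for lab,a,b in (('rail',141,149),('door',30,125)):
        r=[]
        for x0 in range(500,660,20):
            m=(abs(P[...,0]-x0)<10)&(P[...,1]>0)&(P[...,1]<30)&(z>a)&(z<b)
            r.append(round(float(np.median(P[m][:,1]) if lab=='door' else np.percentile(P[m][:,1],10)),1) if m.sum()>2 else None)
        print(n,lab,r)
E
python3 - <<'E'
from dm import *
st();door();t=cam('top')
E
```

```text
t 49.15 tcp [ 600.4 -110.   321.4] yaxis deg 0.3 zax [ 0.003 -0.001 -1.   ] q [ 0.48  0.36 -0.47  1.56  0.17  1.26 -0.01] F [0.2 0.2 0. ] w 22.1
wrist rail [13.8, 13.8, 13.7, 13.6, 14.1, 14.1, 14.1, 13.4]
wrist door [21.2, 21.0, 20.9, 20.8, 20.6, 20.5, 20.1, 19.9]
scene rail [12.2, 11.4, 11.9, 11.6, 11.5, 11.6, 11.1, 11.3]
scene door [19.5, 19.3, 19.1, 18.5, 18.5, 18.6, 18.5, 18.1]
```

Run:
```python
from h import *
crop('top',60,120,300,270,3.3,'t20.png')
```

```text
(no output)
```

View pics/t20.png

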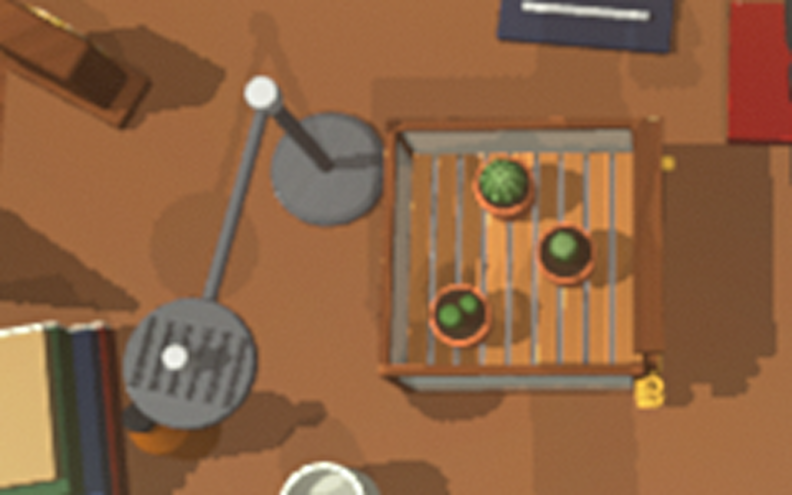

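Run:
```python
from h import *
t=load('top')
print(atz(t,112.7,227.8,292),atz(t,139,147.8,267),pt(t,113,228))
```

```text
[446.81202501 408.82960101 292.        ] [676.75499049 354.75365252 267.        ] [446.27564004 408.0160976  291.93515671]
```

carry_out:
  moves:
    - {"jaw":0.06,"dx":-0.011,"dy":0.037,"dz":0.004,"ax":0,"ay":0,"az":-0.068}
    - {"jaw":0.06,"dx":-0.011,"dy":0.037,"dz":0.004,"ax":0,"ay":0,"az":-0.068}
    - {"jaw":0.06,"dx":-0.011,"dy":0.037,"dz":0,"ax":0,"ay":0,"az":-0.068}
    - {"jaw":0.06,"dx":-0.011,"dy":0.037,"dz":0,"ax":0,"ay":0,"az":-0.068}
    - {"jaw":0.06,"dx":-0.011,"dy":0.037,"dz":0,"ax":0,"ay":0,"az":-0.068}
    - {"jaw":0.06,"dx":-0.011,"dy":0.037,"dz":0,"ax":0,"ay":0,"az":-0.068}
    - {"jaw":0.06,"dx":-0.011,"dy":0.037,"dz":0,"ax":0,"ay":0,"az":-0.068}
    - {"jaw":0.06,"dx":-0.011,"dy":0.037,"dz":0,"ax":0,"ay":0,"az":-0.068}
    - {"jaw":0.06,"dx":-0.011,"dy":0.037,"dz":0,"ax":0,"ay":0,"az":-0.068}
    - {"jaw":0.06,"dx":-0.011,"dy":0.037,"dz":0,"ax":0,"ay":0,"az":-0.068}
    - {"jaw":0.06,"dx":-0.011,"dy":0.037,"dz":0,"ax":0,"ay":0,"az":-0.068}
    - {"jaw":0.06,"dx":-0.011,"dy":0.037,"dz":0,"ax":0,"ay":0,"az":-0.068}
    - {"jaw":0.06,"dx":-0.011,"dy":0.037,"dz":0,"ax":0,"ay":0,"az":-0.068}
    - {"jaw":0.06,"dx":-0.011,"dy":0.037,"dz":0,"ax":0,"ay":0,"az":-0.068}
    - {"jaw":0.06,"dx":0,"dy":0,"dz":0,"ax":0,"ay":0,"az":0}
    - {"jaw":0.06,"dx":0,"dy":0,"dz":0,"ax":0,"ay":0,"az":0}

```text
t: 50.9
tcp_pos: [446.7, 405.3, 325.4]
tcp_rot: [2.991, 0.957, -0.005]
force: [0.1, -0.8, -0.1]
width: 59.9
```

Run:
```python
from h import *
c=cam('wrist','w21.png');st()
```

```text
t 50.95 tcp [447.5 404.4 325.7] yaxis deg -54.6 zax [-0.002 -0.002 -1.   ] q [-0.36  0.36 -0.57  1.56  0.2   1.28 -1.91] F [ 0.5  0.1 -0.4] w 59.9
```

View pics/w21.png

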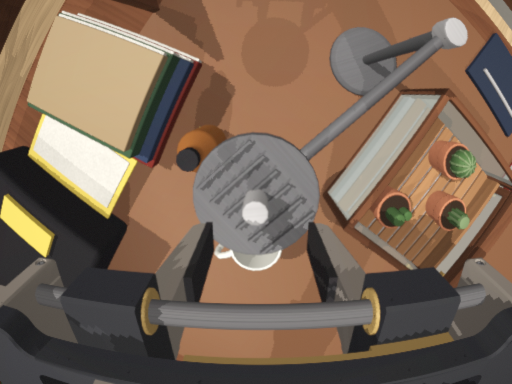

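Run:
```python
from h import *
c=load('wrist');print(atz(c,255,212.5,292,True),atz(c,452,32,267,True))
# case centre from rim in this view
P=cloud(c,True);z=P[...,2];m=(z>144)&(z<156)&(P[...,0]>420)&(P[...,0]<720)&(P[...,1]>-20)&(P[...,1]<300)
q=P[m];print(m.sum(),q.min(0),q.max(0))
k=np.array([447.3,409]);p=np.array([676.7,354.6]);v=k-p;cc=np.array([567,152.])
a0=np.arctan2(v[1],v[0]);d=cc-p;a1=np.arctan2(d[1],d[0])%(2*np.pi);print('turn',a1-a0,'r',np.hypot(*v),np.hypot(*d))
N=16;prev=k
for i in range(1,N+1):
    a=(a1-a0)*i/N;R=np.array([[np.cos(a),-np.sin(a)],[np.sin(a),np.cos(a)]]);n=p+R@v;print((n-prev).round(1),end=' ');prev=n
print(n)
```

```text
[447.19407914 409.95136674 292.        ] [672.26329638 359.83195261 267.        ]
3970 [445.90659898  12.10189866 144.00263205] [686.8151385  273.24426553 152.80570445]
turn 1.307371935585445 r 235.7619986342159 230.39281672829998
[ -3.7 -18.9] [ -2.1 -19.1] [ -0.6 -19.3] [  1.  -19.2] [  2.6 -19.1] [  4.1 -18.8] [  5.7 -18.4] [  7.1 -17.9] [  8.6 -17.2] [ 10.  -16.5] [ 11.3 -15.6] [ 12.5 -14.6] [ 13.7 -13.6] [ 14.7 -12.4] [ 15.7 -11.2] [16.5 -9.9] [564.44349992 147.27851489]
```

carry_out:
  moves:
    - {"jaw":0.06,"dx":0,"dy":0.005,"dz":-0.02,"ax":0,"ay":0,"az":0}
    - {"jaw":0.06,"dx":0,"dy":0,"dz":-0.02,"ax":0,"ay":0,"az":0}
    - {"jaw":0.06,"dx":0,"dy":0,"dz":-0.017,"ax":0,"ay":0,"az":0}
    - {"jaw":0.06,"dx":0,"dy":0,"dz":0,"ax":0,"ay":0,"az":0}

```text
t: 51.35
tcp_pos: [447.0, 407.6, 267.3]
tcp_rot: [2.991, 0.951, -0.008]
force: [0.5, -0.6, 0.5]
width: 60.3
```

carry_out:
  moves:
    - {"jaw":0.01,"dx":0,"dy":0,"dz":0,"ax":0,"ay":0,"az":0}
    - {"jaw":0.01,"dx":0,"dy":0,"dz":0,"ax":0,"ay":0,"az":0}
    - {"jaw":0.01,"dx":0,"dy":0,"dz":0,"ax":0,"ay":0,"az":0}
    - {"jaw":0.01,"dx":0,"dy":0,"dz":0,"ax":0,"ay":0,"az":0}
    - {"jaw":0.01,"dx":0,"dy":0,"dz":0,"ax":0,"ay":0,"az":0}
    - {"jaw":0.01,"dx":0,"dy":0,"dz":0,"ax":0,"ay":0,"az":0}

```text
t: 51.95
tcp_pos: [446.9, 411.1, 270.6]
tcp_rot: [2.992, 0.957, 0.003]
force: [1.4, -0.8, 1.3]
width: 19.0
```

Gripped. Swing back.

carry_out:
  moves:
    - {"jaw":0.01,"dx":-0.0037,"dy":-0.0189,"dz":0,"ax":0,"ay":0,"az":0.0817}
    - {"jaw":0.01,"dx":-0.0021,"dy":-0.0191,"dz":0,"ax":0,"ay":0,"az":0.0817}
    - {"jaw":0.01,"dx":-0.0006,"dy":-0.0193,"dz":0,"ax":0,"ay":0,"az":0.0817}
    - {"jaw":0.01,"dx":0.001,"dy":-0.0192,"dz":0,"ax":0,"ay":0,"az":0.0817}
    - {"jaw":0.01,"dx":0.0026,"dy":-0.0191,"dz":0,"ax":0,"ay":0,"az":0.0817}
    - {"jaw":0.01,"dx":0.0041,"dy":-0.0188,"dz":0,"ax":0,"ay":0,"az":0.0817}
    - {"jaw":0.01,"dx":0.0057,"dy":-0.0184,"dz":0,"ax":0,"ay":0,"az":0.0817}
    - {"jaw":0.01,"dx":0.0071,"dy":-0.0179,"dz":0,"ax":0,"ay":0,"az":0.0817}
    - {"jaw":0.01,"dx":0.0086,"dy":-0.0172,"dz":0,"ax":0,"ay":0,"az":0.0817}
    - {"jaw":0.01,"dx":0.01,"dy":-0.0165,"dz":0,"ax":0,"ay":0,"az":0.0817}
    - {"jaw":0.01,"dx":0.0113,"dy":-0.0156,"dz":0,"ax":0,"ay":0,"az":0.0817}
    - {"jaw":0.01,"dx":0.0125,"dy":-0.0146,"dz":0,"ax":0,"ay":0,"az":0.0817}
    - {"jaw":0.01,"dx":0.0137,"dy":-0.0136,"dz":0,"ax":0,"ay":0,"az":0.0817}
    - {"jaw":0.01,"dx":0.0147,"dy":-0.0124,"dz":0,"ax":0,"ay":0,"az":0.0817}
    - {"jaw":0.01,"dx":0,"dy":0,"dz":0,"ax":0,"ay":0,"az":0}
    - {"jaw":0.01,"dx":0,"dy":0,"dz":0,"ax":0,"ay":0,"az":0}

```text
t: 53.55
tcp_pos: [530.7, 170.7, 270.6]
tcp_rot: [-2.0, -2.423, 0.0]
force: [-1.1, -1.7, 4.4]
width: 19.3
```

carry_out:
  moves:
    - {"jaw":0.01,"dx":0.0117,"dy":-0.0087,"dz":0,"ax":0,"ay":0,"az":0.055}
    - {"jaw":0.01,"dx":0.0112,"dy":-0.0077,"dz":0,"ax":0,"ay":0,"az":0.055}
    - {"jaw":0.01,"dx":0.0105,"dy":-0.0068,"dz":0,"ax":0,"ay":0,"az":0.055}
    - {"jaw":0.01,"dx":0,"dy":0,"dz":0,"ax":0,"ay":0,"az":0}
    - {"jaw":0.01,"dx":0,"dy":0,"dz":0,"ax":0,"ay":0,"az":0}

```text
t: 54.05
tcp_pos: [563.7, 148.8, 270.6]
tcp_rot: [-1.791, -2.581, -0.001]
force: [1.4, 0.6, 3.0]
width: 19.0
```

carry_out:
  moves:
    - {"jaw":0.03,"dx":0,"dy":0,"dz":0,"ax":0,"ay":0,"az":0}
    - {"jaw":0.06,"dx":0,"dy":0,"dz":0,"ax":0,"ay":0,"az":0}
    - {"jaw":0.06,"dx":0,"dy":0,"dz":0,"ax":0,"ay":0,"az":0}
    - {"jaw":0.06,"dx":0,"dy":0,"dz":0.03,"ax":0,"ay":0,"az":0}
    - {"jaw":0.06,"dx":0,"dy":0,"dz":0.03,"ax":0,"ay":0,"az":0}
    - {"jaw":0.06,"dx":0,"dy":0,"dz":0,"ax":0,"ay":0,"az":0}

```text
t: 54.65
tcp_pos: [565.7, 148.7, 333.9]
tcp_rot: [1.788, 2.578, 0.007]
force: [0.6, 0.5, 0.1]
width: 60.0
```

Run:
```python
from h import *
c=cam('wrist','w22.png');st()
```

```text
t 54.7 tcp [564.8 148.1 331.8] yaxis deg 20.5 zax [ 0.003  0.    -1.   ] q [ 0.24  0.35 -0.72  1.59  0.24  1.28 -0.16] F [-0.1 -0.4 -0.9] w 60.3
```

View pics/w22.png

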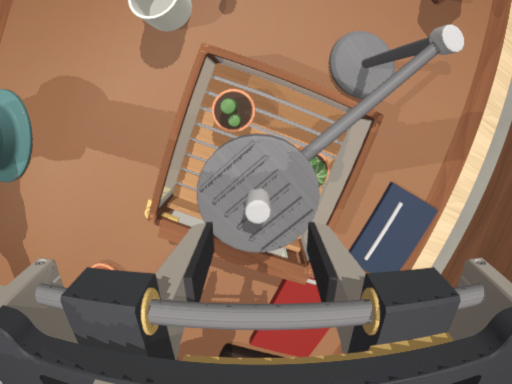

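carry_out:
  moves:
    - {"jaw":0.06,"dx":0,"dy":0,"dz":0.03,"ax":0,"ay":0,"az":0}
    - {"jaw":0.06,"dx":-0.01,"dy":-0.02,"dz":0.02,"ax":0,"ay":0,"az":0}
    - {"jaw":0.06,"dx":-0.015,"dy":-0.03,"dz":0,"ax":0,"ay":0,"az":0}
    - {"jaw":0.06,"dx":-0.015,"dy":-0.03,"dz":0,"ax":0,"ay":0,"az":0}
    - {"jaw":0.06,"dx":-0.015,"dy":-0.03,"dz":0,"ax":0,"ay":0,"az":0}
    - {"jaw":0.06,"dx":-0.015,"dy":-0.03,"dz":0,"ax":0,"ay":0,"az":0}
    - {"jaw":0.06,"dx":-0.015,"dy":-0.03,"dz":0,"ax":0,"ay":0,"az":0}
    - {"jaw":0.06,"dx":-0.015,"dy":-0.03,"dz":0,"ax":0,"ay":0,"az":0}
    - {"jaw":0.06,"dx":-0.015,"dy":-0.03,"dz":0,"ax":0,"ay":0,"az":0}
    - {"jaw":0.06,"dx":-0.01,"dy":-0.03,"dz":0,"ax":0,"ay":0,"az":0}
    - {"jaw":0.06,"dx":0,"dy":-0.03,"dz":0,"ax":0,"ay":0,"az":0}
    - {"jaw":0.06,"dx":0,"dy":0,"dz":0,"ax":0,"ay":0,"az":0}
    - {"jaw":0.06,"dx":0,"dy":0,"dz":0,"ax":0,"ay":0,"az":0}

```text
t: 56.0
tcp_pos: [438.7, -142.5, 379.0]
tcp_rot: [-1.791, -2.578, 0.0]
force: [0.2, 0.8, 0.9]
width: 59.8
```

Run:
```python
from dm import *
st();door();cam('top')
crop('top',0,0,512,384,1.56,'t30.png');crop('scene',0,0,512,384,1.56,'s30.png');crop('top',130,130,290,250,5,'t30b.png')
```

```text
t 56.0 tcp [ 438.7 -142.5  379. ] yaxis deg 20.4 zax [-0.002  0.001 -1.   ] q [ 0.77  0.04 -0.53  1.79  0.02  1.32  0.58] F [0.2 0.8 0.9] w 59.8
wrist rail [14.2, 14.0, 14.4, 13.4, 13.4, 13.5, 13.8, 13.8]
wrist door [21.4, 21.2, 21.0, 20.7, 20.5, 20.5, 20.1, 19.8]
scene rail [11.6, 12.3, 12.4, 11.3, 11.9, 11.0, 12.4, 12.0]
scene door [19.7, 19.1, 19.4, 19.0, 18.5, 18.3, 18.5, 18.4]
```

View pics/t30.png

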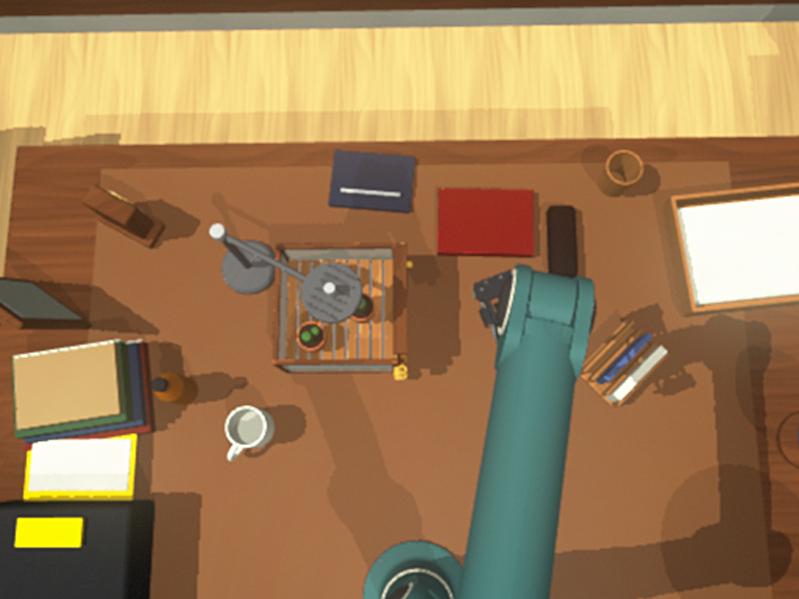

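View pics/t30b.png

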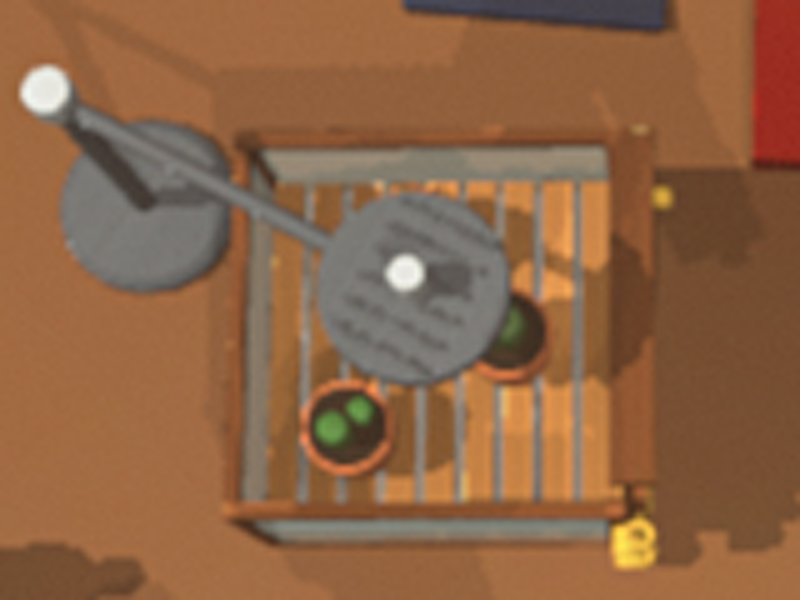

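View pics/s30.png

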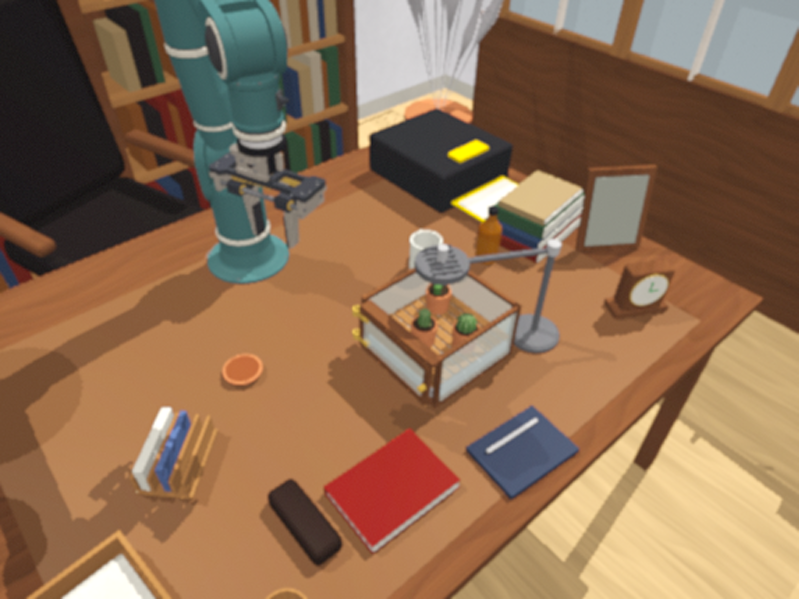

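Run:
```python
from h import *
t=load('top');print(atz(t,210.4,184.0,292),pt(t,210,184))
```

```text
[564.1048746  148.74974808 292.        ] [563.18594057 149.36450895 296.01593445]
```

Run:
```python
from h import *
print(ticket.finish_job());st()
```

```text
the job is handed in; nothing more can be done
None
the job is handed in; nothing more can be done
```

I did the job in the order asked and handed it in at about 56 s on the robot's clock.

- **Lamp away:** I swung it about 1.2 rad clear of the case by its knob.
- **Pots:** Three were present (twin, ball and column; no rosette). All three stand upright on the deck. The pots settled with light contact, except the first (twin), which I pressed down to about 37 N before releasing it. That is under the 40 N limit but harder than I intended.
- **Door:** I lowered it onto both hinge pins and pushed it shut. After the first push it came to rest slightly open, about 1.5°, so I pushed it shut again more slowly.
- **Lamp back:** I swung it over the case only after the door was shut.

**Last checks:**
- The door's face is about 6 mm behind the rail's front, with 5 mm expected, and about 0.5° off parallel.
- The lamp knob measures (564, 149) mm against a case centre of about (567, 152) mm, so it is about 4 mm off. Most of that lies along the lamp arm, which can only swing.
- By eye, the other things on the desk look where they started, and the arm was clear of everything at hand-in.
- The last top view had the ball pot hidden under the lamp head and the saucers behind the arm. Both were visible in the scene view.
- The hand-in gave no verdict, as expected.

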